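# Hang the marker caddy on the packing-bench rail with a keeper S-hook

## Task

Take the orange S-hook out of its block, hook its upper loop over the clear middle of the steel rail and draw it down until the sprung keeper has snapped shut under the rail and the hook sits fully on it, before you let go of it; the rail is only clamped, so never press the hook down on it with more than about 2 kg. Then hang the blue marker caddy by its handle bar in the hook's lower curl: lower it until the hook takes its weight before you let go, and leave it hanging upright, free and still. Leave the other things on the bench alone.

Things in the scene. Friction and masses are not known exactly. Their poses are not given: they have to be found in the camera images.
- hook_grip (a point): Orange S-hook of 8 mm wire, 38 x 8 x 146 mm (x, y, z), 140 g, standing in one of 3 slots, 42 mm deep, of a 50 mm high block, black hooks 55 mm beside it; lift straight out. Point: middle of its upper loop: grip here along x (38 mm over two legs, straight from 16 mm below to 8 mm above the point). Axes: x from the loop's spine leg to its tip leg (away from the robot), y across the wire, z up.
- hook_crown (a point): Where the rail's axis lies once the hook is fully seated: 13 mm above hook_grip, 11 mm below the crown's inside; the hook's top is 14 mm above it. Same axes. The loop is 22 mm wide inside.
- hook_tip (a point): Rounded lower end of the tip leg of the upper loop, 15 mm in +x and 20 mm below hook_grip. The rail enters the loop from below between this tip and the shank: its axis about 9 mm to the -x side of the tip while level with 12 mm below it, then moving towards the loop's middle as it goes up.
- hook_shank (a point): Middle of the shank (centre line), 53.5 mm below hook_grip. The shank is straight, from 15 mm on the -x side and 18 mm below hook_grip (spine leg) to 15 mm on the +x side and 89 mm below it (lower curl): it leans under the upper loop and over the lower curl.
- keeper (a joint): Steel keeper, 5 mm thick, across the mouth of the orange hook's upper loop: hinged at the spine leg 17 mm below hook_grip, reaching to the tip leg. 0 rad = shut; the entering rail swings it up into the loop (to 1.45) against a spring, about 5 to 9 N. It snaps shut when the rail is wholly past it, within about 3 mm of the seat. It does not open the other way.
- hook_seat (a point): Where the caddy's bar axis comes to lie in the hook's lower curl: 107 mm below hook_grip, 4 mm above the curl's inside bottom. Same axes. The curl is 22 mm wide inside, open upwards on the -x side.
- hook_end (a point): Rounded top end of the lower curl's tip: 17 mm to the -x side of hook_seat and 23 mm above it. The caddy's bar has to pass over it from the -x side, under the leaning shank, and then go down into the curl.
- stand: Accessory stand, fixed: two slotted aluminium uprights 30 x 30 mm, 370 mm tall, 430 mm apart (along y); a level round steel rail 12 mm thick is clamped between them straight above the origin. Origin: bench level, half-way between the uprights; x away from the robot, y along the rail.
- stand_mid (a point): Bench-level point under the middle of the rail (same as the stand's origin). The rail's axis is 280 to 320 mm above it, as the clamps were set by hand: not measured, look or feel for it; it stands firm under the forces allowed. The rail is clear for 115 mm either side; beyond, two rolls of 88 mm diameter are threaded on it. The hook belongs within 60 mm of the middle.
- caddy_grip (a point): Blue steel marker caddy, 120 x 52 x 65 mm (x, y, z), 0.26 to 0.43 kg, on the bench; a fixed strap handle, 60 mm over both straps (y), arches over its middle. Point: inside the box near its -x end, 46 mm from its middle, 45 mm above the base: grip across the 52 mm wide box here, along y, from above, tilted about 20 to 28 degrees towards +x, to clear hook and rail later. Pens there reach 80 mm up.
- caddy_bar (a point): Middle of the axis of the caddy's handle bar (8 mm round, along y, its middle 20 mm level): 46 mm in +x and 62 mm above caddy_grip, 107 mm above the base, straight over the caddy's middle; same axes.
- spare_a: Black spare S-hook in the block (origin under its lower curl), to be left there.
- spare_b: Second black spare S-hook in the block, likewise.
- tape_gun: Blue hand tape dispenser lying on its side, about 170 x 150 x 56 mm; origin under its roll. Leave alone.
- scanner: Grey hand scanner lying on its side, about 110 x 150 x 50 mm; origin under its head. Leave alone.
- pen: Black-capped marker lying on the bench, 135 x 15 x 15 mm. Leave alone.
- cutter: Yellow box cutter lying on the bench, 145 x 26 x 16 mm. Leave alone.
- keeper_end (a point): Free end of the keeper, against the tip leg when shut (9.5 mm in +x and 17 mm below hook_grip); rises into the loop with the keeper.
Things that resemble listed ones, but are neither listed nor needed, are in the scene too. Leave any purple look-alike of the part that bears caddy_grip alone.

How it is judged:
By the outcome, as a careful person would: the job done as asked, in the order asked, and still so for the second after the job is handed in, with the robot touching nothing.
It also fails if it takes over 72 s, if anything falls off the work surface, if the arm or the gripper's body presses on something with over 40 N, if the wrist force passes 120 N, or if a joint passes its speed limit or range.

## Robot

A 6-joint arm with a two-finger parallel gripper is mounted at the origin on the work surface. World frame = base frame: x ahead of the robot, y to its left, z up, the work surface at z = 0. Lengths are in m, angles in rad, forces in N, time in s.
With the tool pointing down it reaches from about 0.35 to 0.775 m from the base axis. Payload 5.5 kg.
Tool frame: the origin (TCP) lies between the finger pads; the fingertips stand 11 mm ahead of it and the grasp point (between the pads) lies 8 mm behind it (tips_ahead is the distance from the TCP to the fingertips, in m); z points along the fingers, y is the line along which they close (so a half turn about z gives the same grasp; the last joint's range is limited). The gripper opens to 85 mm and grips with 20 to 120 N. Pads are 22 mm wide; open, the fingers measure 114 mm over their backs; the gripper's body (76 mm by 85 mm) begins 54 mm behind the grasp point. The pads swing forward as they close: fully open they stand 13 mm farther back than shut.
Start: joints at [-1.425, 0.313, 0.046, 1.304, 0, 1.431], TCP at [0.162, -0.552, 0.242] pointing down, gripper open.
Joint ranges: [-2.76, 2.76], [-0.86, 1.69], [-1.03, 1.26], [-2.2, 2.34], [-1.47, 1.5], [-3.14, 3.14]. Speed limits (rad/s): [2.57, 2.57, 3.14, 3.14, 3.14, 3.14].

## Interface

Orientations are given as a unit quaternion [w, x, y, z].
In Python, from workcell import * gives the robot as it stands. The module is installed in compiled form; this text tells all that it offers.
- The arm moves only by the tool jog_arm, never from a script. Its argument "moves" is a list of rows, each an object with "fingers": the closure, from 0 (fully open) to 1 (shut); "slide": the shift along the tool's x, y, z in mm, a list of three; "angular": the turn, a rotation vector about the tool's x, y, z in degrees, a list of three. A call has 1 to 10 rows; each row is the pose to reach, as a shift and turn from the pose commanded when the call began, along the tool's axes at that moment; what a row does not reach only later rows make up. A row lasts 1/12 s, in which the tool goes at most 41.7 mm and 7.16 degrees, less where a joint would pass 70% of its speed; a pose out of reach is approached as far as the arm can. A call with a gripper value outside its range is refused whole. The fingers move at their own pace and stop on an object; "squeeze" is the grip in N (left out, the last holds). Time passes only in rows, so rows that repeat a pose let the fingers close. It gives the time, the measured TCP pose, the force, the opening and the grip force at its end, in the units of the state.
- get_state(): the state, without advancing time (a new reading comes with each control period).
- read_camera(name): name is "side" or "top" or "wrist"; returns a dict with "color" (480x640x3 uint8, red, green, blue), "fovy" (degrees; the focal length in pixels is half the picture's height over the tangent of half this angle, whatever the lens; pixels are square), "cx", "cy" (the principal point, pixels), "world_from_camera" (4x4, takes a point from camera to world coordinates); the wrist camera has in their place "tool_from_camera" (4x4, takes a point from camera to tool coordinates, whose origin is the TCP and whose axes are the flange's). Camera axes: x right, y down, z forward; pixel columns grow to the right and rows downward; lengths in m; the calibration is good to about 2 mm. A picture is of the moment at which its call begins: read the wrist's pose just before it. There is no depth.
- hand_in(): hands the job in; it is judged then, once.
Trained networks look in a picture, given as the dict that the camera call returned (one of the last four; its "shot" number tells which), for a name from the list of things; names that differ only in an ending like _2 or _b are one class to them, and where a whole thing is asked for, a point or a joint stands for the part that bears it (a point fixed in the world has none). Each returns a list of dicts, best first, with "p" (0 to 1); they miss things now and then, are a little off and sometimes report something else, mostly with a low value. They report only what shows in the picture. A call takes as long as a camera call. They do not tell look-alikes from the thing itself.
- look_for(target, picture): "point" ([column, row] in pixels, amid what is visible of it).
- tip_of(target, picture): "point" ([column, row] in pixels: a listed point, or the origin of a listed thing).
The state is a dict: "clock": time; "joint_pos": joint angles; "qvel": joint speeds; "tau": joint torques, N m; "tcp_pos": TCP position; "orientation": TCP orientation; "wrist_force": force on the tool from outside, world axes, zero at the start; "ft_torque": the same for the moment, N m; "finger_gap": finger opening in m; "grip_force": force on a finger pad.
Only numpy, scipy, OpenCV 4.12 (cv2) and the standard library are available. Lean on these libraries where they do the work, as an engineer would, in place of code of your own. Each camera call takes 0.05 s, during which the arm holds its last target. There are 200 camera calls.

## Working session

There is one attempt and no reset: what is moved stays moved. The work goes in short steps, Python scripts to look and compute and a tool call to move; the robot and the scene stay as the last step left them, time stands still between calls to the robot, and variables do not carry over. Pictures are saved under pics/ and viewed, at most 10 in all, crops included, and the job is handed in when it is done.

Besides the shell and the picture viewer there is one more tool, called after "Emit:" in YAML: its name, and indented under it one key for each argument. jog_arm: Moves the arm, as the interface text tells. Its arguments: {"type":"object","properties":{"moves":{"type":"array","items":{"type":"object","properties":{"fingers":{"type":"number"},"slide":{"type":"array","items":{"type":"number"}},"angular":{"type":"array","items":{"type":"number"}}}}},"squeeze":{"type":"number"}},"required":["moves"]}

```bash
mkdir -p pics
cat > h.py <<'E'
from workcell import *
import numpy as np, cv2
from scipy.spatial.transform import Rotation as R
def q2R(q): return R.from_quat([q[1],q[2],q[3],q[0]]).as_matrix()
def T_tool(s):
    T=np.eye(4);T[:3,:3]=q2R(s['orientation']);T[:3,3]=s['tcp_pos'];return T
def shot(name):
    s=get_state();p=read_camera(name)
    p['W']=np.array(p['world_from_camera']) if 'world_from_camera' in p else T_tool(s)@np.array(p['tool_from_camera'])
    return p
def ray(p,uv):
    f=240/np.tan(np.radians(p['fovy'])/2)
    d=p['W'][:3,:3]@np.array([(uv[0]-p['cx'])/f,(uv[1]-p['cy'])/f,1]);return p['W'][:3,3],d/np.linalg.norm(d)
def proj(p,X):
    f=240/np.tan(np.radians(p['fovy'])/2)
    c=np.linalg.inv(p['W'])@np.append(X,1);return np.array([p['cx']+f*c[0]/c[2],p['cy']+f*c[1]/c[2]])
def onz(p,uv,z):
    o,d=ray(p,uv);return o+d*(z-o[2])/d[2]
def tri(rs):
    A=np.zeros((3,3));b=np.zeros(3)
    for o,d in rs:
        M=np.eye(3)-np.outer(d,d);A+=M;b+=M@o
    X=np.linalg.solve(A,b)
    return X,[np.linalg.norm((np.eye(3)-np.outer(d,d))@(X-o))*1000 for o,d in rs]
def save(p,n): cv2.imwrite('pics/'+n+'.png',p['color'][:,:,::-1])
E
cat > a.py <<'E'
from h import *
np.set_printoptions(precision=4,suppress=True)
for c in ['side','top','wrist']:
    p=shot(c);save(p,c+'0')
    print(c,p['fovy'],p['W'][:3,3],p['W'][:3,2])
    for t in ['hook_grip','hook_crown','hook_tip','hook_seat','hook_end','stand_mid','caddy_grip','caddy_bar','spare_a','keeper_end']:
        print(t,[(np.round(d['point']).tolist(),round(d['p'],2)) for d in tip_of(t,p)[:4]])
print(get_state())
E
python3 a.py
```

```text
side 47.75598644397285 [ 0.3664 -1.1409  0.8179] [ 0.0889  0.8375 -0.5392]
hook_grip [([351.0, 189.0], 0.72), ([329.0, 275.0], 0.66)]
hook_crown [([332.0, 288.0], 0.6), ([327.0, 274.0], 0.46)]
hook_tip [([329.0, 286.0], 0.8), ([377.0, 259.0], 0.4)]
hook_seat [([322.0, 316.0], 0.79), ([377.0, 253.0], 0.65)]
hook_end [([316.0, 307.0], 0.49)]
stand_mid [([375.0, 257.0], 0.57)]
caddy_grip [([293.0, 206.0], 0.79), ([230.0, 192.0], 0.77), ([330.0, 284.0], 0.66)]
caddy_bar [([220.0, 179.0], 0.83), ([310.0, 190.0], 0.79)]
spare_a [([313.0, 307.0], 0.59)]
keeper_end [([331.0, 285.0], 0.42)]
top 49.53096710422369 [ 0.3116 -0.0183  1.2963] [ 0.1487 -0.0189 -0.9887]
hook_grip [([405.0, 236.0], 0.72)]
hook_crown [([406.0, 234.0], 0.53)]
hook_tip [([402.0, 228.0], 0.63)]
hook_seat [([398.0, 241.0], 0.61)]
hook_end [([398.0, 247.0], 0.56)]
stand_mid [([293.0, 178.0], 0.92), ([468.0, 325.0], 0.54)]
caddy_grip [([221.0, 256.0], 0.94), ([175.0, 328.0], 0.68), ([396.0, 240.0], 0.67), ([260.0, 319.0], 0.62)]
caddy_bar [([177.0, 354.0], 0.65), ([216.0, 236.0], 0.62)]
spare_a [([375.0, 244.0], 0.64), ([415.0, 244.0], 0.53)]
keeper_end [([457.0, 200.0], 0.7), ([404.0, 233.0], 0.39)]
wrist 67.86529581031736 [ 0.2418 -0.5274  0.3731] [-0.3073 -0.0906 -0.9473]
hook_grip []
hook_crown []
hook_tip []
hook_seat []
hook_end []
stand_mid []
caddy_grip []
caddy_bar []
spare_a []
keeper_end []
{'clock': 1.65, 'joint_pos': array([-1.4246,  0.3132,  0.0461,  1.3036,  0.    ,  1.4312]), 'qvel': array([ 0.0006,  0.0004, -0.0011, -0.0004,  0.0008, -0.0005]), 'tau': array([ -0.0015, -48.0461,  29.8806,   0.0003,  -0.0002,  -0.    ]), 'tcp_pos': array([ 0.1621, -0.5517,  0.2423]), 'orientation': array([0.    , 0.9898, 0.1424, 0.    ]), 'wrist_force': array([-0.0928, -0.6324,  0.2348]), 'ft_torque': array([ 0.0168, -0.0035,  0.0407]), 'grip_force': 0.0, 'finger_gap': 0.08537452928603369}
```

View pics/side0.png

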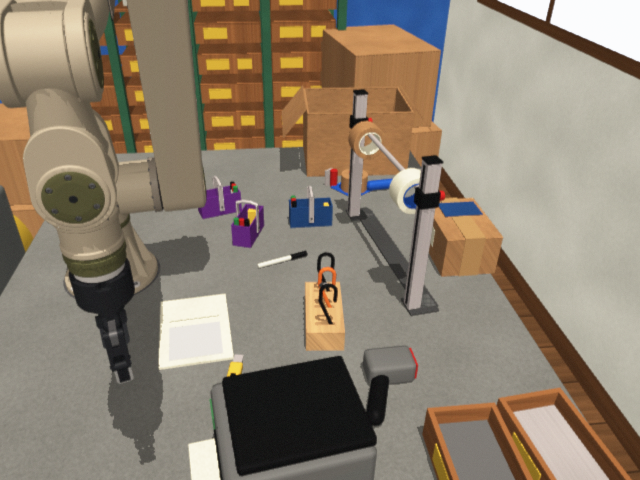

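View pics/top0.png

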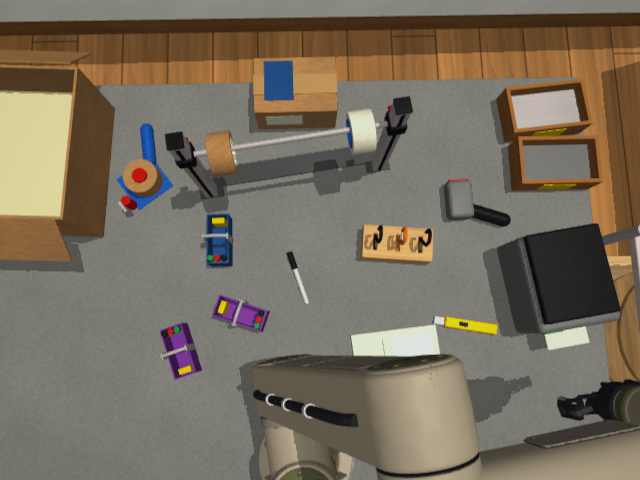

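```bash
cat > b.py <<'E'
from h import *
np.set_printoptions(precision=4,suppress=True)
s=shot('side');t=shot('top')
def pair(n,a,b): print(n,*tri([ray(t,a),ray(s,b)]))
pair('grip',(405,236),(329,275));pair('tip',(402,228),(329,286));pair('bar',(216,236),(310,190));pair('cgrip',(221,256),(293,206))
print('cg z.045',onz(t,(221,256),.045),'bar z.107',onz(t,(216,236),.107))
print('grip z.127',onz(t,(405,236),.127))
# rail line
def plane(p,a,b):
    o,d=ray(p,a);_,e=ray(p,b);n=np.cross(d,e);n/=np.linalg.norm(n);return n,n@o
n1,c1=plane(t,(235,143),(347,131));n2,c2=plane(s,(380,143),(405,172))
d=np.cross(n1,n2);d/=np.linalg.norm(d);X=np.linalg.solve([n1,n2,[0,1,0]],[c1,c2,0.05]);print('rail',d,X)
for uv in [(176,143),(402,106)]: print('upright top',onz(t,uv,.370))
def hsv(p,lo,hi):
    h=cv2.cvtColor(p['color'],cv2.COLOR_RGB2HSV);m=cv2.inRange(h,lo,hi);return m
m=hsv(t,(108,150,50),(125,255,255));m[:,:195]=0;m[:200]=0;m[280:]=0;m[:,240:]=0
ys,xs=np.nonzero(m);print('caddy rect',cv2.minAreaRect(np.c_[xs,ys].astype(np.float32)),len(xs))
m=hsv(t,(12,60,120),(25,200,255));m[:215]=0;m[272:]=0;m[:,:355]=0;m[:,440:]=0
ys,xs=np.nonzero(m);r=cv2.minAreaRect(np.c_[xs,ys].astype(np.float32));print('block',r,len(xs),[onz(t,c,.05) for c in cv2.boxPoints(r)])
E
python3 b.py
```

```text
grip [ 0.5094 -0.2397  0.1352] [np.float64(2.875335634504622), np.float64(2.875335634504575)]
tip [ 0.5216 -0.2385  0.1069] [np.float64(8.513679691296096), np.float64(8.51367969129589)]
bar [0.521  0.193  0.1082] [np.float64(0.6612398856924643), np.float64(0.6612398856925665)]
cgrip [0.4765 0.1891 0.0623] [np.float64(4.525576215546593), np.float64(4.525576215546638)]
cg z.045 [0.4835 0.1921 0.045 ] bar z.107 [0.5219 0.1932 0.107 ]
grip z.127 [ 0.5078 -0.2411  0.127 ]
rail [ 0.0675 -0.9959  0.0596] [0.6866 0.05   0.2863]
upright top [0.6517 0.2205 0.37  ]
upright top [ 0.7152 -0.2021  0.37  ]
caddy rect ((219.5674285888672, 240.2252197265625), (49.916481018066406, 23.958696365356445), 88.26429748535156) 74
block ((397.4922790527344, 242.6131134033203), (71.22100830078125, 33.6264762878418), 3.900493860244751) 1951 [array([ 0.472, -0.146,  0.05 ]), array([ 0.5544, -0.1548,  0.05  ]), array([ 0.5382, -0.3283,  0.05  ]), array([ 0.4558, -0.3177,  0.05  ])]
```

Emit:
jog_arm:
  moves:
    - {"slide": [0, -10, -40], "angular": [0, 0, -5], "fingers": 0.2}
    - {"slide": [10, -35, -70], "angular": [0, 0, -10], "fingers": 0.2}
    - {"slide": [20, -65, -95], "angular": [0, 0, -15], "fingers": 0.2}
    - {"slide": [30, -100, -100], "angular": [0, 0, -20], "fingers": 0.2}
    - {"slide": [42, -138, -100], "angular": [0, 0, -25], "fingers": 0.2}
    - {"slide": [75, -158, -100], "angular": [0, 0, -31], "fingers": 0.2}
    - {"slide": [110, -178, -100], "angular": [0, 0, -37], "fingers": 0.2}
    - {"slide": [145, -195, -100], "angular": [0, 0, -43], "fingers": 0.2}
    - {"slide": [180, -212, -100], "angular": [0, 0, -49], "fingers": 0.2}
    - {"slide": [213, -230, -100], "angular": [0, 0, -55], "fingers": 0.2}

```text
clock: 2.58
tcp_pos: [0.3026, -0.2696, 0.3427]
orientation: [0.001, 0.811, 0.585, 0.0]
wrist_force: [0.1, -0.7, 0.4]
finger_gap: 0.0684
grip_force: 0.0
```

Emit:
jog_arm:
  moves:
    - {"slide": [18, 36, 5], "angular": [0, 0, -5]}
    - {"slide": [36, 72, 10], "angular": [0, 0, -9]}
    - {"slide": [54, 108, 20], "angular": [0, 0, -13]}
    - {"slide": [72, 144, 30], "angular": [0, 0, -13]}
    - {"slide": [93, 186, 43], "angular": [0, 0, -13]}
    - {"slide": [93, 186, 43], "angular": [0, 0, -13]}
    - {"slide": [93, 186, 43], "angular": [0, 0, -13]}
    - {"slide": [93, 186, 43], "angular": [0, 0, -13]}

```text
schema error: expected keys fingers, slide, angular
```

```bash
cat > c.py <<'E'
from h import *
np.set_printoptions(precision=4,suppress=True)
w=shot('wrist');save(w,'w1');print(get_state()['tcp_pos'])
for t in ['hook_grip','hook_crown','hook_tip']:
    for d in tip_of(t,w)[:3]: print(t,np.round(d['point'],1),round(d['p'],2),onz(w,d['point'],{'hook_grip':.127,'hook_crown':.140,'hook_tip':.107}[t]))
h=cv2.cvtColor(w['color'],cv2.COLOR_RGB2HSV);m=cv2.inRange(h,(4,190,120),(13,255,255))
n,l,st,ce=cv2.connectedComponentsWithStats(m)
for i in range(1,n):
    if st[i,4]>60: print(st[i],ce[i])
E
python3 c.py
```

```text
[ 0.3061 -0.2649  0.3429]
hook_grip [519.9 101.1] 0.65 [ 0.5093 -0.2353  0.127 ]
hook_grip [458.8 109.3] 0.27 [ 0.4552 -0.2248  0.127 ]
hook_crown [528.3 102.2] 0.72 [ 0.5094 -0.2368  0.14  ]
hook_tip [524.8  97.4] 0.7 [ 0.5246 -0.2361  0.107 ]
hook_tip [457.  106.9] 0.56 [ 0.4613 -0.2241  0.107 ]
[511  92  38  14 249] [530.1044  97.9237]
[460 100  16  11  67] [465.7612 104.8806]
```

View pics/w1.png

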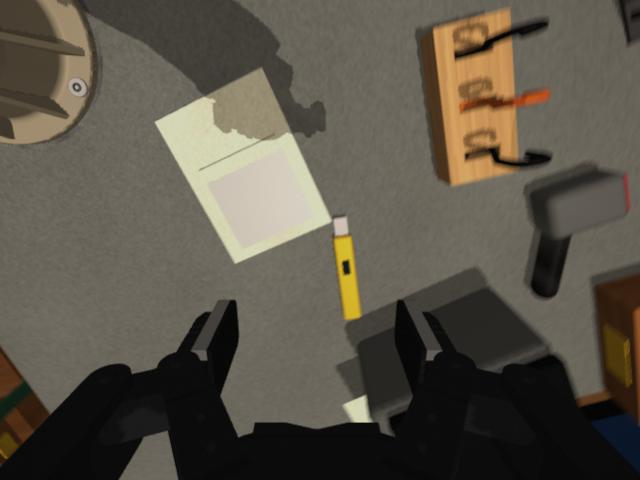

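Emit:
jog_arm:
  moves:
    - {"slide": [18, 36, 5], "angular": [0, 0, -5], "fingers": 0.2}
    - {"slide": [36, 72, 10], "angular": [0, 0, -9], "fingers": 0.2}
    - {"slide": [54, 108, 20], "angular": [0, 0, -13], "fingers": 0.2}
    - {"slide": [72, 144, 30], "angular": [0, 0, -13], "fingers": 0.2}
    - {"slide": [93, 186, 43], "angular": [0, 0, -13], "fingers": 0.2}
    - {"slide": [93, 186, 43], "angular": [0, 0, -13], "fingers": 0.2}
    - {"slide": [93, 186, 43], "angular": [0, 0, -13], "fingers": 0.2}
    - {"slide": [93, 186, 43], "angular": [0, 0, -13], "fingers": 0.2}

```text
clock: 3.45
tcp_pos: [0.5066, -0.2433, 0.2987]
orientation: [-0.001, 0.742, 0.671, -0.001]
wrist_force: [0.2, 0.1, 0.0]
finger_gap: 0.0684
grip_force: 0.0
```

```bash
python3 c.py; python3 -c "
from h import *;print(get_state()['orientation'])"
```

```text
[ 0.5062 -0.2434  0.2995]
hook_grip [316.5 207.2] 0.75 [ 0.5079 -0.2339  0.127 ]
hook_crown [322.4 214.8] 0.91 [ 0.5125 -0.2377  0.14  ]
hook_tip [331.8 204.4] 0.69 [ 0.5217 -0.2375  0.107 ]
[309 188  23  15 145] [320.5517 194.3172]
[297 209  43  13 383] [318.1305 215.141 ]
[7.83707009e-04 7.41748331e-01 6.70677864e-01 4.16454606e-05]
```

View pics/w1.png

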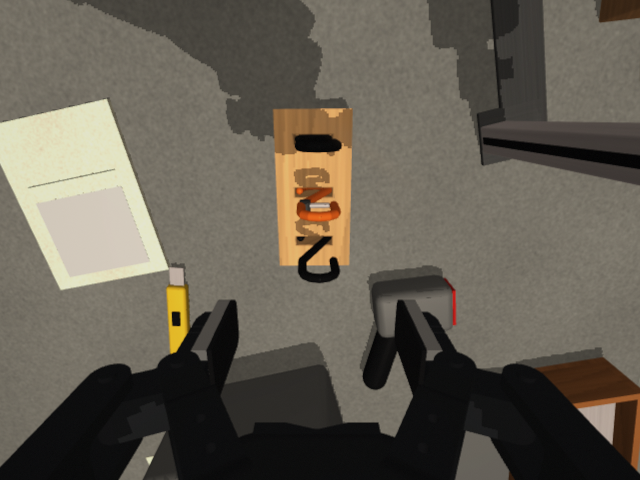

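Emit:
jog_arm:
  moves:
    - {"slide": [6, 2, 35], "angular": [0, 0, 0], "fingers": 0.2}
    - {"slide": [6, 2, 70], "angular": [0, 0, 0], "fingers": 0.2}
    - {"slide": [6, 2, 105], "angular": [0, 0, 0], "fingers": 0.2}
    - {"slide": [6, 2, 140], "angular": [0, 0, 0], "fingers": 0.2}
    - {"slide": [6, 2, 165], "angular": [0, 0, 0], "fingers": 0.2}
    - {"slide": [6, 2, 180], "angular": [0, 0, 0], "fingers": 0.2}
    - {"slide": [6, 2, 180], "angular": [0, 0, 0], "fingers": 0.2}
    - {"slide": [6, 2, 180], "angular": [0, 0, 0], "fingers": 0.2}

```text
clock: 4.32
tcp_pos: [0.5092, -0.2368, 0.1198]
orientation: [-0.0, 0.741, 0.671, -0.0]
wrist_force: [-0.1, -1.2, -0.2]
finger_gap: 0.0683
grip_force: 0.0
```

```bash
sed -i "s/'w1'/'w2'/" c.py; python3 c.py
```

```text
[ 0.5102 -0.2373  0.1209]
hook_crown [318.6 356.4] 0.91 [ 0.5107 -0.2369  0.14  ]
hook_tip [343.9 305.8] 0.62 [ 0.5226 -0.2357  0.107 ]
[277 254  14   8  87] [282.977 256.931]
[288 254  52  48 667] [313.5142 276.5232]
[ 266  337   98   47 2186] [314.925  364.4909]
```

View pics/w2.png

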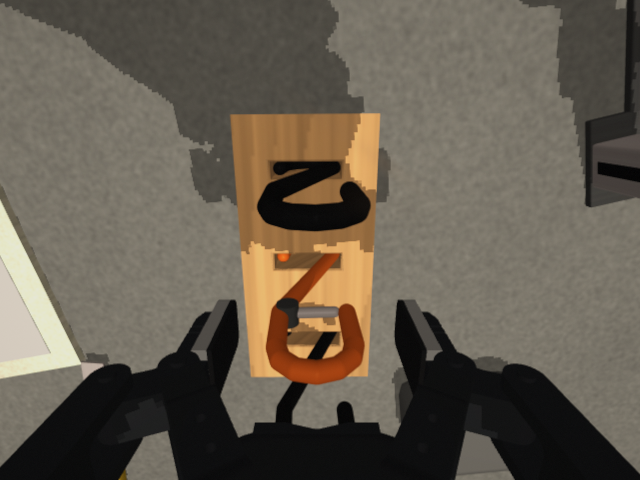

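Emit:
jog_arm:
  moves:
    - {"slide": [0, -1, 0], "angular": [0, 0, 0], "fingers": 0.5}
    - {"slide": [0, -1, 0], "angular": [0, 0, 0], "fingers": 0.7}
    - {"slide": [0, -1, 0], "angular": [0, 0, 0], "fingers": 0.8}
    - {"slide": [0, -1, 0], "angular": [0, 0, 0], "fingers": 0.8}
    - {"slide": [0, -1, 0], "angular": [0, 0, 0], "fingers": 0.8}
    - {"slide": [0, -1, 0], "angular": [0, 0, 0], "fingers": 0.8}
  squeeze: 70

```text
clock: 5.02
tcp_pos: [0.5092, -0.2366, 0.1204]
orientation: [0.001, 0.741, 0.672, -0.0]
wrist_force: [-1.9, 1.3, 6.4]
finger_gap: 0.0359
grip_force: 69.2
```

Emit:
jog_arm:
  moves:
    - {"slide": [0, -1, -8], "angular": [0, 0, 0], "fingers": 0.8}
    - {"slide": [0, -1, -20], "angular": [0, 0, 0], "fingers": 0.8}
    - {"slide": [0, -1, -40], "angular": [0, 0, 0], "fingers": 0.8}
    - {"slide": [0, -1, -65], "angular": [0, 0, 0], "fingers": 0.8}
    - {"slide": [0, -1, -95], "angular": [0, 0, 0], "fingers": 0.8}
    - {"slide": [0, -1, -135], "angular": [0, 0, 0], "fingers": 0.8}
    - {"slide": [0, -1, -175], "angular": [0, 0, 0], "fingers": 0.8}
    - {"slide": [0, -1, -215], "angular": [0, 0, 0], "fingers": 0.8}
    - {"slide": [0, -1, -255], "angular": [0, 0, 0], "fingers": 0.8}
    - {"slide": [0, -1, -290], "angular": [0, 0, 0], "fingers": 0.8}

```text
clock: 5.85
tcp_pos: [0.5077, -0.2358, 0.4125]
orientation: [0.001, 0.741, 0.672, 0.0]
wrist_force: [1.1, -0.2, -1.7]
finger_gap: 0.0358
grip_force: 70.6
```

```bash
cat > d.py <<'E'
from h import *
import sys
np.set_printoptions(precision=4,suppress=True)
n=sys.argv[1]
g=get_state();print(g['tcp_pos'],g['orientation'],g['wrist_force'],g['finger_gap'])
for c in ['side','wrist']:
    p=shot(c);save(p,c+n)
    for t in ['hook_grip','hook_crown','hook_tip','hook_seat']:
        print(c,t,[(np.round(d['point']).tolist(),round(d['p'],2)) for d in tip_of(t,p)[:3]])
    print('proj tcp',proj(p,g['tcp_pos']),'grasp',proj(p,g['tcp_pos']-.008*q2R(g['orientation'])[:,2]))
E
python3 d.py 3
python3 - <<'E'
import cv2,numpy as np
a=cv2.imread('pics/side3.png');b=cv2.imread('pics/wrist3.png')
cv2.imwrite('pics/c3.png',np.hstack([cv2.resize(a[90:390,230:490],(520,600)),b[180:480,200:460].repeat(2,0)[:,:140*2].repeat(1,1)]))
E
```

```text
[ 0.5077 -0.2358  0.4125] [0.001  0.7409 0.6716 0.0003] [ 1.0977 -0.2236 -1.7458] 0.03577019105990095
side hook_grip [([331.0, 150.0], 0.9), ([326.0, 200.0], 0.62), ([332.0, 144.0], 0.32)]
side hook_crown [([330.0, 143.0], 0.9)]
side hook_tip [([333.0, 160.0], 0.84)]
side hook_seat [([327.0, 203.0], 0.69)]
proj tcp [330.4106 152.0423] grasp [330.5296 147.9672]
wrist hook_grip []
wrist hook_crown [([320.0, 353.0], 0.75), ([334.0, 311.0], 0.3)]
wrist hook_tip []
wrist hook_seat [([308.0, 246.0], 0.6)]
proj tcp [313.6309 330.5275] grasp [313.429  342.1032]
```

View pics/c3.png

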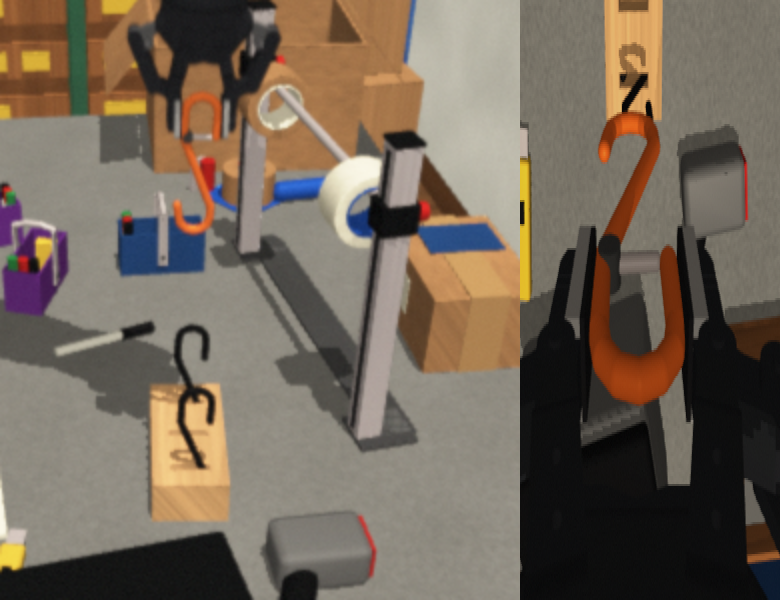

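Emit:
jog_arm:
  moves:
    - {"slide": [25, 9, 0], "angular": [0, 0, -2], "fingers": 0.8}
    - {"slide": [60, 23, 0], "angular": [0, 0, -4], "fingers": 0.8}
    - {"slide": [95, 36, 0], "angular": [0, 0, -6], "fingers": 0.8}
    - {"slide": [130, 49, 0], "angular": [0, 0, -9], "fingers": 0.8}
    - {"slide": [165, 62, 5], "angular": [0, 0, -11], "fingers": 0.8}
    - {"slide": [200, 75, 10], "angular": [0, 0, -14], "fingers": 0.8}
    - {"slide": [230, 87, 10], "angular": [0, 0, -14], "fingers": 0.8}
    - {"slide": [246, 92, 10], "angular": [0, 0, -14], "fingers": 0.8}
    - {"slide": [246, 92, 10], "angular": [0, 0, -14], "fingers": 0.8}
    - {"slide": [246, 92, 10], "angular": [0, 0, -14], "fingers": 0.8}

```text
clock: 7.18
tcp_pos: [0.6239, 0.0006, 0.398]
orientation: [-0.001, 0.653, 0.758, -0.001]
wrist_force: [-0.0, 0.4, -1.5]
finger_gap: 0.0357
grip_force: 70.7
```

```bash
python3 d.py 4
python3 - <<'E'
import cv2,numpy as np
a=cv2.imread('pics/side4.png');b=cv2.imread('pics/wrist4.png')
cv2.imwrite('pics/c4.png',np.vstack([cv2.resize(a[80:230,310:460],(480,480))[:, :480].repeat(1,0)[:300], cv2.resize(b,(400,300))[:, :].copy() if 0 else cv2.copyMakeBorder(cv2.resize(b,(400,300)),0,0,0,80,cv2.BORDER_CONSTANT)]))
E
```

```text
[0.6239 0.0006 0.398 ] [-0.0008  0.6527  0.7576 -0.0008] [-0.0461  0.4228 -1.543 ] 0.035701836172848694
side hook_grip [([367.0, 110.0], 0.81)]
side hook_crown [([369.0, 102.0], 0.85), ([369.0, 110.0], 0.21)]
side hook_tip [([370.0, 119.0], 0.88)]
side hook_seat [([362.0, 157.0], 0.78), ([371.0, 117.0], 0.38)]
proj tcp [366.9277 112.6575] grasp [367.1709 109.1751]
wrist hook_grip []
wrist hook_crown []
wrist hook_tip [([347.0, 305.0], 0.94)]
wrist hook_seat [([311.0, 245.0], 0.97), ([177.0, 152.0], 0.66)]
proj tcp [315.9572 319.2305] grasp [315.9771 329.8759]
```

View pics/c4.png

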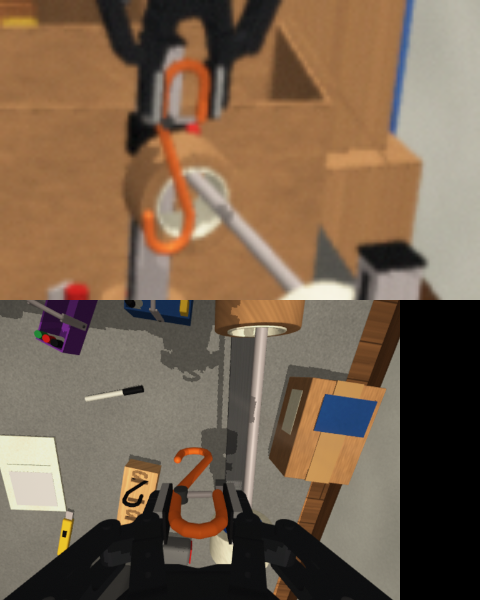

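Run:
```python
import cv2
b=cv2.imread('pics/wrist4.png');a=cv2.imread('pics/side4.png');t=cv2.imread('pics/top0.png')
for r in (80,160,240,300): print(r,b[r,385:435].max(1).tolist())
for c in (385,395,402): print(c,a[125:190,c].max(1).tolist())
for c in (250,290,330): print(c,t[120:155,c].max(1).tolist())
```

```text
80 [68, 72, 72, 72, 73, 71, 71, 71, 70, 70, 69, 71, 71, 70, 68, 69, 72, 71, 71, 70, 71, 81, 109, 131, 146, 155, 164, 172, 181, 190, 203, 213, 214, 211, 203, 195, 190, 183, 174, 163, 140, 116, 133, 133, 132, 133, 132, 130, 131, 132]
160 [79, 79, 80, 78, 77, 77, 78, 77, 75, 77, 78, 78, 76, 74, 73, 79, 92, 103, 108, 112, 115, 121, 152, 205, 221, 226, 221, 209, 198, 192, 184, 175, 158, 138, 133, 132, 132, 130, 131, 128, 129, 130, 129, 131, 137, 140, 138, 135, 132, 130]
240 [74, 75, 75, 74, 75, 74, 75, 74, 75, 87, 119, 139, 155, 165, 174, 184, 198, 217, 227, 223, 213, 198, 192, 183, 171, 149, 125, 134, 129, 130, 132, 131, 133, 133, 135, 134, 132, 132, 133, 133, 135, 135, 137, 133, 112, 89, 87, 82, 72, 66]
300 [101, 93, 74, 71, 80, 109, 134, 151, 162, 173, 183, 193, 207, 218, 216, 207, 195, 187, 179, 170, 157, 132, 133, 131, 129, 131, 130, 130, 133, 133, 134, 134, 134, 132, 132, 131, 132, 131, 131, 130, 132, 133, 132, 128, 125, 125, 130, 131, 131, 131]
385 [156, 162, 165, 163, 163, 164, 159, 159, 166, 170, 168, 169, 167, 165, 163, 162, 161, 162, 163, 159, 161, 169, 178, 191, 203, 205, 191,
[... 655 characters left out ...]
160, 158, 163, 163, 164, 159, 162, 167, 165, 164, 161, 158, 162, 159, 168, 185, 203, 209, 205, 223, 240, 243, 243, 243, 243, 242, 243, 241, 239, 238, 239, 238, 236, 235, 233, 233, 235, 232, 229]
250 [84, 84, 84, 83, 84, 83, 85, 85, 84, 84, 84, 83, 84, 106, 124, 127, 127, 125, 125, 126, 128, 119, 147, 177, 201, 192, 157, 126, 114, 127, 127, 125, 123, 123, 126]
290 [110, 112, 111, 107, 91, 79, 77, 76, 78, 86, 87, 113, 131, 129, 131, 130, 152, 185, 198, 183, 151, 117, 115, 124, 127, 127, 127, 129, 127, 124, 123, 123, 127, 129, 128]
330 [76, 78, 79, 77, 77, 77, 76, 82, 86, 122, 164, 194, 198, 173, 143, 113, 118, 131, 130, 129, 129, 128, 125, 125, 126, 126, 126, 128, 128, 111, 86, 77, 79, 80, 79]
```

```bash
cat > e.py <<'E'
from h import *
from scipy.optimize import least_squares
np.set_printoptions(precision=4,suppress=True)
w,s,t=shot('wrist'),shot('side'),shot('top')
obs=[(w,(415.7,80),1),(w,(402.7,240),1),(w,(398,300),1),(s,(385,150),1),(s,(395,161.5),1),(t,(250,144.5),1),(t,(290,138.4),1),(t,(330,132),1)]
def f(v,use=obs):
    r=[]
    for p,uv,k in use:
        o,d=ray(p,uv);P=np.array([v[0],0,v[2]]);u=np.array([-np.sin(v[1]),np.cos(v[1]),0])
        n=np.cross(d,u);r.append(k*1000*(o-P)@n/np.linalg.norm(n))
    return r
for use in (obs,obs[:5],obs[:3]+obs[5:],obs[3:]):
    R_=least_squares(f,[.68,.15,.3],args=(use,));print(R_.x[0],np.degrees(R_.x[1]),R_.x[2],np.array(R_.fun))
g=get_state();M=q2R(g['orientation']);print(g['tcp_pos'],M.T, np.degrees(np.arctan2(M[1,1],M[0,1])))
E
python3 e.py
```

```text
0.6870208964189968 8.247235115240011 0.2903949296032969 [-0.7923 -0.4577 -0.1767  0.2927 -0.6983  0.9659  0.4043  0.4252]
0.686504029967494 8.348161015439137 0.2906620969112203 [-0.1696 -0.0137  0.1854  0.5363 -0.5384]
0.6839769082797196 8.251223987045835 0.3002047905920997 [-0.2953  0.0188  0.2851  0.3664 -0.1952 -0.1798]
0.6882222974805902 7.95624101024239 0.2887508446658269 [ 0.3732 -0.3744 -0.0203 -0.1951  0.2167]
[ 0.6238 -0.0007  0.3994] [[-0.1454  0.9894 -0.0002]
 [ 0.9894  0.1454  0.0002]
 [ 0.0002 -0.0001 -1.    ]] 8.358832749651212
```

Emit:
jog_arm:
  moves:
    - {"slide": [0, 0, 25], "angular": [0, 0, 0], "fingers": 0.8}
    - {"slide": [0, 10, 45], "angular": [0, 0, 0], "fingers": 0.8}
    - {"slide": [0, 25, 50], "angular": [0, 0, 0], "fingers": 0.8}
    - {"slide": [0, 37, 51], "angular": [0, 0, 0], "fingers": 0.8}
    - {"slide": [0, 37, 51], "angular": [0, 0, 0], "fingers": 0.8}
    - {"slide": [0, 37, 51], "angular": [0, 0, 0], "fingers": 0.8}

```text
clock: 8.33
tcp_pos: [0.6605, 0.005, 0.3476]
orientation: [-0.0, 0.653, 0.757, -0.0]
wrist_force: [-0.6, 0.2, -1.4]
finger_gap: 0.0355
grip_force: 70.7
```

```bash
python3 d.py 5
python3 - <<'E'
import cv2,numpy as np
a=cv2.imread('pics/side5.png');b=cv2.imread('pics/wrist5.png')
cv2.imwrite('pics/c5.png',np.hstack([cv2.resize(a[90:190,340:420],(400,500),interpolation=cv2.INTER_CUBIC),cv2.resize(b[180:430,225:425],(400,500))]))
for r in (60,120,180,240,300): print(r,b[r,330:440].max(1).tolist())
E
```

```text
[0.6605 0.005  0.3476] [-0.0004  0.6535  0.757  -0.0004] [-0.5754  0.183  -1.3949] 0.03550528665960177
side hook_grip [([308.0, 190.0], 0.69), ([383.0, 132.0], 0.57), ([384.0, 137.0], 0.35)]
side hook_crown [([383.0, 125.0], 0.71)]
side hook_tip [([382.0, 142.0], 0.86)]
side hook_seat [([373.0, 176.0], 0.81), ([378.0, 150.0], 0.53)]
proj tcp [380.8975 132.7324] grasp [381.1791 129.4168]
wrist hook_grip []
wrist hook_crown [([321.0, 354.0], 0.84)]
wrist hook_tip [([350.0, 307.0], 0.71), ([314.0, 276.0], 0.62)]
wrist hook_seat [([312.0, 244.0], 0.73)]
proj tcp [315.253  323.3268] grasp [315.236 334.132]
60 [81, 81, 79, 80, 80, 79, 78, 78, 99, 132, 132, 130, 126, 123, 109, 71, 71, 71, 72, 72, 74, 70, 70, 70, 72, 76, 91, 100, 106, 109, 113, 115, 119, 120, 124, 128, 132, 134, 136, 136, 133, 130, 126, 124, 121, 118, 115, 111, 106, 93, 73, 72, 72, 71, 69, 70, 87, 121, 127, 125, 127, 134, 138, 134, 130, 127, 126, 126, 126, 126, 125, 125, 125, 127, 129, 131, 132, 129, 126, 127, 131, 132, 129, 130, 132, 133, 133, 135, 136, 135, 132, 130, 130, 128, 131, 134, 134, 132, 132, 134, 137, 139, 135, 1
[... 1416 characters left out ...]
3, 133, 132, 134, 137, 140, 137, 133, 134, 136, 137, 134, 135, 137, 140, 138, 135, 119, 84, 85, 86, 86, 80, 69, 70, 71, 71, 70, 69, 69, 69, 67, 67, 68, 70, 66, 67, 66, 67, 69, 71, 72]
300 [80, 80, 81, 83, 83, 85, 85, 82, 70, 49, 70, 71, 73, 72, 70, 70, 76, 100, 132, 150, 160, 168, 177, 185, 192, 201, 179, 45, 12, 11, 12, 13, 13, 29, 63, 83, 83, 83, 83, 84, 83, 84, 84, 83, 83, 94, 119, 130, 130, 134, 136, 135, 132, 132, 132, 131, 130, 131, 131, 132, 135, 136, 138, 137, 135, 136, 137, 136, 134, 130, 129, 130, 132, 131, 130, 133, 135, 133, 131, 131, 132, 134, 138, 136, 133, 129, 126, 131, 138, 139, 135, 132, 129, 132, 133, 132, 133, 134, 132, 130, 127, 124, 126, 129, 130, 129, 111, 83, 97, 147]
```

View pics/c5.png

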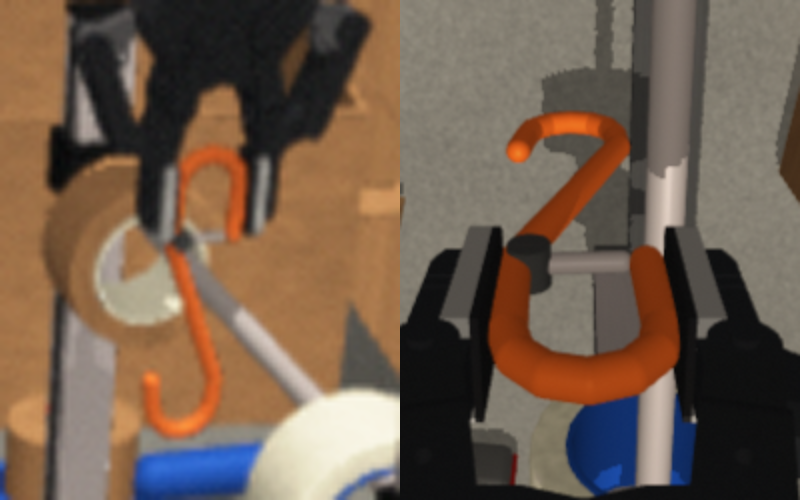

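```bash
cat > e2.py <<'E'
from h import *
from scipy.optimize import least_squares
np.set_printoptions(precision=4,suppress=True)
w=shot('wrist');s=shot('side')
w4=dict(w);w4['W']=T_tool({'orientation':[-.0008,.6527,.7576,-.0008],'tcp_pos':np.array([.6238,-.0001,.3987])})@np.array(w['tool_from_camera'])
obs=[(w4,(415.7,80)),(w4,(402.7,240)),(w4,(398,300)),(w,(367.3,60)),(w,(364.8,120)),(w,(362.2,180)),(w,(359.3,240)),(s,(385,150)),(s,(395,161.5))]
exec(open('e.py').read().split("def f")[1].join(["def f",""]).split("for use")[0].replace("p,uv,k","p,uv").replace("k*1000","1000").replace("use=obs","use"))
for use in (obs[:7],obs[3:],obs):
    R_=least_squares(f,[.68,.15,.3],args=(use,));print(R_.x[0],np.degrees(R_.x[1]),R_.x[2],np.array(R_.fun))
    x,y,z=R_.x
    g=get_state();M=q2R(g['orientation']);tc=np.array(g['tcp_pos'])
    # intersection of rail with tool yz plane
    u=np.array([-np.sin(y),np.cos(y),0]);P=np.array([x,0,z]);k=((tc-P)@M[:,0])/(u@M[:,0]);print('rail in tool mm',M.T@(P+k*u-tc)*1000)
    print('side rail px at hook',proj(s,P+k*u),'wrist',proj(w,P+k*u))
o={'grip':6,'tip':(15,-14)}
for n,(hx,hz) in {'grip':(0,6),'tip':(15,-14),'crown':(0,19),'seat':(0,-101)}.items():
    X=tc+M@np.array([0,hx,-hz])/1000;print(n,'side',proj(s,X),'wrist',proj(w,X))
E
python3 e2.py
```

```text
0.6869147098314571 8.53958109630523 0.2880810254890017 [-0.1574 -0.0206  0.1706  0.1753  0.1196  0.0047 -0.2922]
rail in tool mm [ 0.     25.5165 60.3907]
side rail px at hook [389.0286 155.6283] wrist [358.7029 268.2365]
0.685784445417762 8.006398203005805 0.29143274520431617 [-0.2329 -0.0372  0.1272  0.1444  0.3924 -0.3939]
rail in tool mm [ 0.     24.4788 57.0387]
side rail px at hook [388.7391 154.3585] wrist [357.5518 270.5724]
0.6862769506976792 8.39394805265525 0.29084422823242917 [-0.5055 -0.1142  0.1919  0.149   0.1627  0.1254 -0.0825  0.5994 -0.5131]
rail in tool mm [-0.     24.9083 57.6273]
side rail px at hook [388.8885 154.5714] wrist [358.186  270.1575]
grip side [381.0714 129.8984] wrist [314.3104 333.536 ]
tip side [386.5029 137.535 ] wrist [347.1735 308.6133]
crown side [381.5244 124.4659] wrist [314.1189 353.5848]
seat side [377.5295 172.3753] wrist [315.1596 244.6508]
```

Emit:
jog_arm:
  moves:
    - {"slide": [0, 6, 11], "angular": [0, 0, 0], "fingers": 0.8}
    - {"slide": [0, 11, 21], "angular": [0, 0, 0], "fingers": 0.8}
    - {"slide": [0, 17, 31], "angular": [0, 0, 0], "fingers": 0.8}
    - {"slide": [0, 19, 35], "angular": [0, 0, 0], "fingers": 0.8}
    - {"slide": [0, 19, 35], "angular": [0, 0, 0], "fingers": 0.8}
    - {"slide": [0, 19, 35], "angular": [0, 0, 0], "fingers": 0.8}
  squeeze: 90

```text
clock: 9.43
tcp_pos: [0.6791, 0.0077, 0.3121]
orientation: [-0.001, 0.654, 0.757, -0.001]
wrist_force: [-0.6, -0.4, -1.2]
finger_gap: 0.0349
grip_force: 89.6
```

```bash
python3 d.py 6
python3 - <<'E'
import cv2,numpy as np
a=cv2.imread('pics/side6.png');b=cv2.imread('pics/wrist6.png')
cv2.imwrite('pics/c6.png',np.hstack([cv2.resize(a[90:190,350:430],(400,500),interpolation=cv2.INTER_CUBIC),cv2.resize(b[180:430,225:425],(400,500))]))
E
```

```text
[0.6791 0.0077 0.3121] [-0.0008  0.6535  0.7569 -0.0006] [-0.6259 -0.3763 -1.1702] 0.03492581768790041
side hook_grip [([391.0, 142.0], 0.75), ([387.0, 376.0], 0.22)]
side hook_crown [([389.0, 138.0], 0.67)]
side hook_tip [([389.0, 151.0], 0.71)]
side hook_seat [([384.0, 187.0], 0.74)]
proj tcp [387.2463 146.3729] grasp [387.5477 143.1649]
wrist hook_grip []
wrist hook_crown [([320.0, 354.0], 0.95)]
wrist hook_tip [([349.0, 305.0], 0.63)]
wrist hook_seat [([315.0, 248.0], 0.61)]
proj tcp [313.6139 322.8318] grasp [313.5294 333.5944]
```

View pics/c6.png

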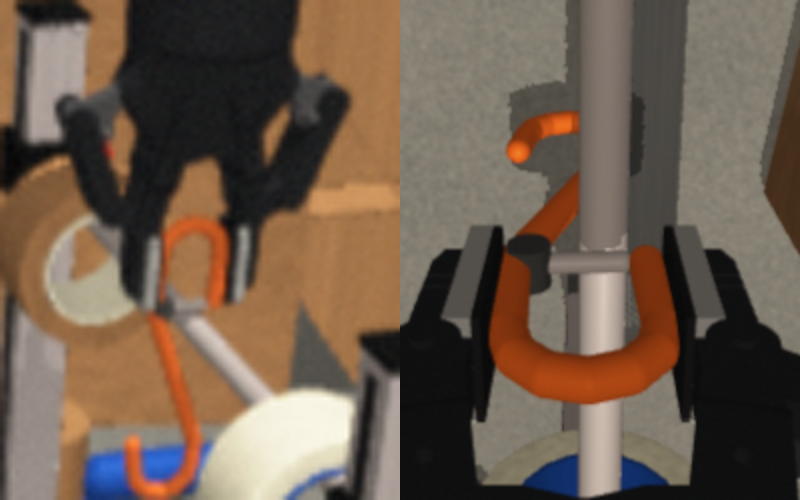

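Emit:
jog_arm:
  moves:
    - {"slide": [0, 2, 4], "angular": [0, 0, 0], "fingers": 0.8}
    - {"slide": [0, 4, 8], "angular": [0, 0, 0], "fingers": 0.8}
    - {"slide": [0, 5, 12], "angular": [0, 0, 0], "fingers": 0.8}
    - {"slide": [0, 6, 18], "angular": [0, 0, 0], "fingers": 0.8}
    - {"slide": [0, 6, 24], "angular": [0, 0, 0], "fingers": 0.8}
    - {"slide": [0, 6, 29], "angular": [0, 0, 0], "fingers": 0.8}
    - {"slide": [0, 6, 29], "angular": [0, 0, 0], "fingers": 0.8}

```text
clock: 10.52
tcp_pos: [0.6833, 0.0083, 0.2828]
orientation: [-0.002, 0.654, 0.757, -0.002]
wrist_force: [-6.0, -0.3, -2.6]
finger_gap: 0.0354
grip_force: 90.1
```

Emit:
jog_arm:
  moves:
    - {"slide": [0, 0, 3], "angular": [0, 0, 0], "fingers": 0.8}
    - {"slide": [0, 0, 6], "angular": [0, 0, 0], "fingers": 0.8}
    - {"slide": [0, 0, 8], "angular": [0, 0, 0], "fingers": 0.8}
    - {"slide": [0, 0, 8], "angular": [0, 0, 0], "fingers": 0.8}

```text
clock: 10.85
tcp_pos: [0.684, 0.0085, 0.2744]
orientation: [-0.002, 0.654, 0.757, -0.001]
wrist_force: [-6.0, -0.2, -4.2]
finger_gap: 0.0354
grip_force: 90.0
```

Emit:
jog_arm:
  moves:
    - {"slide": [0, 0, 1], "angular": [0, 0, 0], "fingers": 0.8}
    - {"slide": [0, 0, 2], "angular": [0, 0, 0], "fingers": 0.8}
    - {"slide": [0, 0, 2], "angular": [0, 0, 0], "fingers": 0.8}

```text
clock: 11.1
tcp_pos: [0.686, 0.0086, 0.2738]
orientation: [0.0, 0.654, 0.757, 0.0]
wrist_force: [0.1, 0.2, -1.6]
finger_gap: 0.0354
grip_force: 90.2
```

Emit:
jog_arm:
  moves:
    - {"slide": [0, 0, 1], "angular": [0, 0, 0], "fingers": 0.8}
    - {"slide": [0, 0, 1.5], "angular": [0, 0, 0], "fingers": 0.8}
    - {"slide": [0, 0, 1.5], "angular": [0, 0, 0], "fingers": 0.8}

```text
clock: 11.35
tcp_pos: [0.6855, 0.0086, 0.2728]
orientation: [0.0, 0.654, 0.757, 0.0]
wrist_force: [0.5, -0.3, -1.4]
finger_gap: 0.0357
grip_force: 90.2
```

Emit:
jog_arm:
  moves:
    - {"slide": [0, 0, 1], "angular": [0, 0, 0], "fingers": 0.8}
    - {"slide": [0, 0, 1], "angular": [0, 0, 0], "fingers": 0.8}

```text
clock: 11.52
tcp_pos: [0.6853, 0.0085, 0.2717]
orientation: [0.0, 0.654, 0.757, 0.0]
wrist_force: [0.2, -0.9, -1.3]
finger_gap: 0.0356
grip_force: 90.2
```

Emit:
jog_arm:
  moves:
    - {"slide": [0, 0, 1], "angular": [0, 0, 0], "fingers": 0.8}
    - {"slide": [0, 0, 1], "angular": [0, 0, 0], "fingers": 0.8}

```text
clock: 11.68
tcp_pos: [0.6853, 0.0085, 0.271]
orientation: [0.0, 0.654, 0.757, 0.0]
wrist_force: [-0.0, 1.7, -0.4]
finger_gap: 0.0356
grip_force: 90.5
```

Emit:
jog_arm:
  moves:
    - {"slide": [0, 0, 0.5], "angular": [0, 0, 0], "fingers": 0.8}
    - {"slide": [0, 0, 0.5], "angular": [0, 0, 0], "fingers": 0.8}

```text
clock: 11.85
tcp_pos: [0.6853, 0.0085, 0.2709]
orientation: [0.0, 0.654, 0.757, 0.0]
wrist_force: [-0.6, 0.6, 1.3]
finger_gap: 0.0353
grip_force: 90.5
```

Emit:
jog_arm:
  moves:
    - {"slide": [0, 0, 0.4], "angular": [0, 0, 0], "fingers": 0.8}
    - {"slide": [0, 0, 0.4], "angular": [0, 0, 0], "fingers": 0.8}

```text
clock: 12.02
tcp_pos: [0.6854, 0.0085, 0.2707]
orientation: [0.001, 0.654, 0.757, 0.0]
wrist_force: [0.2, 0.8, 4.5]
finger_gap: 0.0355
grip_force: 90.7
```

Emit:
jog_arm:
  moves:
    - {"slide": [0, 0, 0], "angular": [0, 0, 0], "fingers": 0.5}
    - {"slide": [0, 0, 0], "angular": [0, 0, 0], "fingers": 0.4}
    - {"slide": [0, 0, 0], "angular": [0, 0, 0], "fingers": 0.3}
    - {"slide": [0, 0, 0], "angular": [0, 0, 0], "fingers": 0.3}
    - {"slide": [0, 0, -10], "angular": [0, 0, 0], "fingers": 0.3}
    - {"slide": [0, 0, -30], "angular": [0, 0, 0], "fingers": 0.3}
    - {"slide": [0, 0, -60], "angular": [0, 0, 0], "fingers": 0.3}
    - {"slide": [0, 0, -90], "angular": [0, 0, 0], "fingers": 0.3}

```text
clock: 12.68
tcp_pos: [0.6845, 0.0086, 0.3598]
orientation: [-0.001, 0.654, 0.757, -0.001]
wrist_force: [0.8, -0.7, 0.2]
finger_gap: 0.0599
grip_force: 0.0
```

```bash
cat > f.py <<'E'
from h import *
np.set_printoptions(precision=4,suppress=True)
g=get_state();print(g['tcp_pos'],g['orientation'])
s,t,w=shot('side'),shot('top'),shot('wrist');save(w,'w7');save(s,'s7');save(t,'t7')
for c,p in (('s',s),('t',t),('w',w)):
    for n in ['hook_seat','hook_end','caddy_grip','caddy_bar']:
        print(c,n,[(np.round(d['point'],1).tolist(),round(d['p'],2)) for d in tip_of(n,p)[:3]])
print('pred seat side',proj(s,np.array([.6854,.0085,.170])))
E
python3 f.py
```

```text
[0.6845 0.0086 0.3598] [-0.001   0.6536  0.7569 -0.0008]
s hook_seat [([381.8, 202.9], 0.61)]
s hook_end [([374.9, 190.6], 0.87)]
s caddy_grip [([293.1, 207.9], 0.83), ([230.7, 194.5], 0.83), ([244.1, 230.2], 0.57)]
s caddy_bar [([217.3, 178.7], 0.95), ([310.0, 188.0], 0.78), ([243.6, 197.1], 0.72)]
t hook_seat []
t hook_end []
t caddy_grip []
t caddy_bar []
w hook_seat [([308.2, 209.5], 0.84)]
w hook_end [([283.1, 214.4], 0.58)]
w caddy_grip [([13.4, 62.6], 0.95)]
w caddy_bar []
pred seat side [384.7842 199.6527]
```

Emit:
jog_arm:
  moves: "[{\"slide\": [0, -10, -25], \"angular\": [0, 0, -3], \"fingers\": 0.1}, {\"slide\": [10, -35, -40], \"angular\": [0, 0, -9], \"fingers\": 0], \"angular\": [0,0,0]}]"

```text
jog_arm: Invalid argument: moves='[{"slide": [0, -10, -25], "angular": [0, 0, -3], "fingers": 0.1}, {"slide": [10, -35, -40], "angular": [0, 0, -9], "fingers": 0], "angular": [0,0,0]}]' is not valid JSON
```

Emit:
jog_arm:
  moves:
    - {"slide": [0, -10, -25], "angular": [0, 0, -3], "fingers": 0.1}
    - {"slide": [10, -35, -40], "angular": [0, 0, -9], "fingers": 0}
    - {"slide": [25, -65, -40], "angular": [0, 0, -16], "fingers": 0}
    - {"slide": [45, -98, -40], "angular": [0, 0, -23], "fingers": 0}
    - {"slide": [68, -130, -40], "angular": [0, 0, -30], "fingers": 0}
    - {"slide": [95, -158, -30], "angular": [0, 0, -37], "fingers": 0}
    - {"slide": [123, -184, -10], "angular": [0, 0, -44], "fingers": 0}
    - {"slide": [150, -206, 10], "angular": [0, 0, -51], "fingers": 0}
    - {"slide": [180, -224, 30], "angular": [0, 0, -58], "fingers": 0}
    - {"slide": [205, -236, 50], "angular": [0, 0, -65], "fingers": 0}

```text
clock: 14.27
tcp_pos: [0.4193, 0.178, 0.3097]
orientation: [0.001, 0.142, 0.99, 0.0]
wrist_force: [0.6, 0.4, -0.1]
finger_gap: 0.0856
grip_force: 0.0
```

Emit:
jog_arm:
  moves:
    - {"slide": [0, 3, 30], "angular": [-0.8, -4.7, -4], "fingers": 0}
    - {"slide": [1, 6, 60], "angular": [-1.7, -9.5, -8], "fingers": 0}
    - {"slide": [2, 9, 90], "angular": [-2.5, -14.2, -12], "fingers": 0}
    - {"slide": [2, 9, 105], "angular": [-3.4, -19, -16], "fingers": 0}
    - {"slide": [2, 9, 105], "angular": [-4.2, -23.7, -20], "fingers": 0}
    - {"slide": [2, 9, 105], "angular": [-4.2, -23.7, -20], "fingers": 0}
    - {"slide": [2, 9, 105], "angular": [-4.2, -23.7, -20], "fingers": 0}

```text
clock: 14.85
tcp_pos: [0.4211, 0.186, 0.2048]
orientation: [0.207, -0.031, 0.978, 0.006]
wrist_force: [0.7, 0.4, 0.1]
finger_gap: 0.0856
grip_force: 0.0
```

```bash
cat > g.py <<'E'
from h import *
np.set_printoptions(precision=4,suppress=True)
g=get_state();print(g['tcp_pos'],q2R(g['orientation']).T)
w=shot('wrist');save(w,'w8')
Z={'caddy_grip':.045,'caddy_bar':.107}
for n in Z:
    for d in tip_of(n,w)[:3]: print(n,np.round(d['point'],1),round(d['p'],2),onz(w,d['point'],Z[n]))
E
python3 g.py
```

```text
[0.4211 0.186  0.2048] [[-0.9127 -0.0573 -0.4046]
 [-0.0626  0.998  -0.0001]
 [ 0.4038  0.0252 -0.9145]]
caddy_grip [325.5 201.3] 0.76 [0.4756 0.1986 0.045 ]
caddy_bar [241.7  50.2] 0.96 [0.3441 0.147  0.107 ]
caddy_bar [323.6 291.1] 0.71 [0.5198 0.1995 0.107 ]
```

View pics/w8.png

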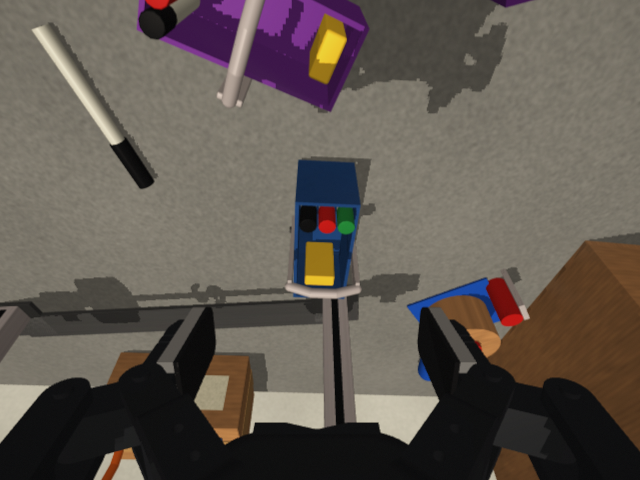

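```bash
cat > k.py <<'E'
from h import *
np.set_printoptions(precision=4,suppress=True)
w=shot('wrist')
for n,uv,z in [('rimL',(295,204),.065),('rimR',(360,206),.065),('botL',(301,160),0),('botR',(356,161),0),('barL',(289,288),.104),('barR',(358,290),.104)]:
    print(n,onz(w,uv,z))
im=w['color'];h=cv2.cvtColor(im,cv2.COLOR_RGB2HSV);m=cv2.inRange(h,(105,120,30),(125,255,255))
for r in (165,175,190,200,203,206,210): 
    x=np.nonzero(m[r,280:380])[0]+280;print(r,x.min() if len(x) else None,x.max() if len(x) else None)
for c in (300,310,325,340,352):
    y=np.nonzero(m[140:300,c])[0]+140;print(c,y.min() if len(y) else None)
E
python3 k.py
```

```text
rimL [0.4714 0.1739 0.065 ]
rimR [0.4701 0.2261 0.065 ]
botL [0.4695 0.1766 0.    ]
botR [0.4673 0.2279 0.    ]
barL [0.5291 0.1719 0.104 ]
barR [0.5281 0.2294 0.104 ]
165 297 354
175 296 355
190 295 358
200 295 359
203 295 358
206 295 358
210 295 357
300 154
310 154
325 155
340 156
352 157
```

Emit:
jog_arm:
  moves:
    - {"slide": [3, 4, 30], "angular": [0.5, 1.2, 1], "fingers": 0}
    - {"slide": [7, 8, 65], "angular": [0.9, 2.5, 2], "fingers": 0}
    - {"slide": [11, 11, 95], "angular": [0.9, 2.5, 2], "fingers": 0}
    - {"slide": [11.5, 11, 117], "angular": [0.9, 2.5, 2], "fingers": 0}
    - {"slide": [11.5, 11, 117], "angular": [0.9, 2.5, 2], "fingers": 0}
    - {"slide": [11.5, 11, 117], "angular": [0.9, 2.5, 2], "fingers": 0}

```text
clock: 15.55
tcp_pos: [0.4592, 0.1992, 0.0925]
orientation: [0.185, -0.012, 0.983, 0.001]
wrist_force: [-0.2, 0.4, -0.2]
finger_gap: 0.0852
grip_force: 0.0
```

```bash
sed -i "s/'w8'/'w9'/" g.py; python3 g.py
python3 - <<'E'
import sys; sys.path.insert(0,'.')
from h import *
s=shot('side');cv2.imwrite('pics/c9.png',np.hstack([cv2.resize(s['color'][120:270,190:360,::-1],(453,400)),cv2.resize(cv2.imread('pics/w9.png')[100:480,140:500],(347,400))]))
E
```

```text
[0.4592 0.1992 0.0925] [[-0.9315 -0.0237 -0.3629]
 [-0.0245  0.9997 -0.0025]
 [ 0.3629  0.0066 -0.9318]]
caddy_grip [311.7 270.6] 0.64 [0.4757 0.1983 0.045 ]
```

View pics/c9.png

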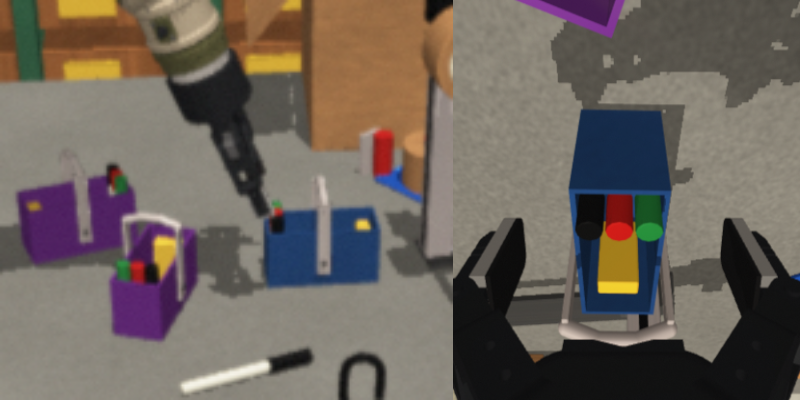

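Emit:
jog_arm:
  moves:
    - {"slide": [1.5, 0, 20], "angular": [0, 0, 0], "fingers": 0}
    - {"slide": [1.5, 0, 40], "angular": [0, 0, 0], "fingers": 0}
    - {"slide": [1.5, 0, 54], "angular": [0, 0, 0], "fingers": 0}
    - {"slide": [1.5, 0, 58], "angular": [0, 0, 0], "fingers": 0}
    - {"slide": [1.5, 0, 58], "angular": [0, 0, 0], "fingers": 0.2}
    - {"slide": [1.5, 0, 58], "angular": [0, 0, 0], "fingers": 0.5}
    - {"slide": [1.5, 0, 58], "angular": [0, 0, 0], "fingers": 0.6}
    - {"slide": [1.5, 0, 58], "angular": [0, 0, 0], "fingers": 0.6}
    - {"slide": [1.5, 0, 58], "angular": [0, 0, 0], "fingers": 0.6}
    - {"slide": [1.5, 0, 58], "angular": [0, 0, 0], "fingers": 0.6}
  squeeze: 80

```text
clock: 16.58
tcp_pos: [0.4793, 0.1999, 0.0406]
orientation: [0.187, -0.013, 0.982, 0.001]
wrist_force: [-2.2, -0.8, 5.5]
finger_gap: 0.0513
grip_force: 82.9
```

Emit:
jog_arm:
  moves:
    - {"slide": [-4, 0, -10], "angular": [0, 0, 0], "fingers": 0.6}
    - {"slide": [-9, 0, -24], "angular": [0, 0, 0], "fingers": 0.6}
    - {"slide": [-17, 0, -44], "angular": [0, 0, 0], "fingers": 0.6}
    - {"slide": [-25, 0, -65], "angular": [0, 0, 0], "fingers": 0.6}
    - {"slide": [-25, 0, -65], "angular": [0, 0, 0], "fingers": 0.6}

```text
clock: 17.0
tcp_pos: [0.4804, 0.2009, 0.1133]
orientation: [0.19, -0.013, 0.982, 0.003]
wrist_force: [2.0, 0.8, -2.8]
finger_gap: 0.0507
grip_force: 83.6
```

```bash
cat > m.py <<'E'
from h import *
np.set_printoptions(precision=4,suppress=True)
g=get_state();M=q2R(g['orientation']);tc=np.array(g['tcp_pos']);print(tc,M.T,g['wrist_force'],g['ft_torque'])
s,t,w=shot('side'),shot('top'),shot('wrist')
pred=tc+np.array([.0417,.001,.0664])
for n,p in (('s',s),('t',t),('w',w)):
    print(n,'pred bar',proj(p,pred),[(np.round(d['point'],1).tolist(),round(d['p'],2)) for d in tip_of('caddy_bar',p)[:3]])
for c in ['hook_seat','hook_end','hook_tip']: print(c,[(np.round(d['point'],1).tolist(),round(d['p'],2)) for d in tip_of(c,s)[:2]])
# orange pixels in side
h=cv2.cvtColor(s['color'],cv2.COLOR_RGB2HSV);m=cv2.inRange(h,(3,170,110),(12,255,255));m[:,:340]=0;m[:,420:]=0
n,l,st,ce=cv2.connectedComponentsWithStats(m)
print([st[i].tolist() for i in range(1,n) if st[i,4]>5])
for z,q in [(.170,'seat'),(.158,'curl bottom')]: print(q,proj(s,np.array([.6854,.0085,z])))
h=np.array([.9894,.1454,0])
print('end',proj(s,np.array([.6854,.0085,.193])-.017*h))
E
python3 m.py
```

```text
[0.4804 0.2009 0.1133] [[-0.9278 -0.0241 -0.3722]
 [-0.0261  0.9997  0.0003]
 [ 0.3721  0.01   -0.9281]] [ 1.9628  0.7699 -2.8181] [-0.0024  0.6133  0.0295]
s pred bar [310.4843 165.2356] [([220.0, 179.8], 0.84), ([308.9, 163.0], 0.68), ([242.8, 199.7], 0.65)]
t pred bar [206.0383 230.3418] [([208.5, 230.4], 0.82), ([236.3, 312.7], 0.69), ([417.2, 246.5], 0.68)]
w pred bar [313.9653 567.2373] []
hook_seat [([383.5, 199.8], 0.85)]
hook_end [([293.0, 185.9], 0.71), ([372.5, 189.7], 0.53)]
hook_tip [([390.6, 168.0], 0.68), ([391.5, 155.9], 0.44)]
[[368, 120, 5, 2, 6], [376, 149, 21, 55, 224], [392, 164, 3, 4, 6]]
seat [384.7842 199.6527]
curl bottom [384.3835 203.8918]
end [379.0339 192.197 ]
```

Emit:
jog_arm:
  moves:
    - {"slide": [-4, -15, 2], "angular": [0, 0, 0], "fingers": 0.6}
    - {"slide": [-12, -45, 5], "angular": [-0.5, 0, -1.2], "fingers": 0.6}
    - {"slide": [-20, -80, 9], "angular": [-1, 0, -2.5], "fingers": 0.6}
    - {"slide": [-29, -115, 13], "angular": [-1.5, 0, -4], "fingers": 0.6}
    - {"slide": [-38, -150, 17], "angular": [-2, 0, -5], "fingers": 0.6}
    - {"slide": [-46, -185, 21], "angular": [-2.6, 0, -6.5], "fingers": 0.6}
    - {"slide": [-51, -205, 24], "angular": [-2.6, 0, -6.5], "fingers": 0.6}
    - {"slide": [-54, -215, 25], "angular": [-2.6, 0, -6.5], "fingers": 0.6}
    - {"slide": [-54, -215, 25], "angular": [-2.6, 0, -6.5], "fingers": 0.6}
    - {"slide": [-54, -215, 25], "angular": [-2.6, 0, -6.5], "fingers": 0.6}

```text
clock: 18.28
tcp_pos: [0.5424, -0.0135, 0.1046]
orientation: [0.185, -0.072, 0.98, 0.013]
wrist_force: [-0.0, -0.3, -3.5]
finger_gap: 0.0515
grip_force: 85.0
```

```bash
cat > n.py <<'E'
from h import *
np.set_printoptions(precision=4,suppress=True)
g=get_state();M=q2R(g['orientation']);tc=np.array(g['tcp_pos']);print(tc,M.T,g['wrist_force'],g['ft_torque'])
s,w=shot('side'),shot('wrist');save(s,'s_n');save(w,'w_n')
hx=np.array([M[1,1],-M[0,1],0]);hx/=np.linalg.norm(hx)
pred=tc+.0417*hx+[0,0,.0664]
S=np.array([.6854,.0085,.170])
H=np.array([.9894,.1454,0])
print('bar rel seat (x,y,z) mm',(pred-S)@H*1000,(pred-S)@np.array([-.1454,.9894,0])*1000,(pred-S)[2]*1000,'yaw',np.degrees(np.arctan2(hx[1],hx[0])))
for n,p in (('s',s),('w',w)):
    print(n,'pred bar',proj(p,pred),[(np.round(d['point'],1).tolist(),round(d['p'],2)) for d in tip_of('caddy_bar',p)[:4]])
    for c in ['hook_seat','hook_end']: print(c,[(np.round(d['point'],1).tolist(),round(d['p'],2)) for d in tip_of(c,p)[:2]])
print('seat/end w',proj(w,S),proj(w,S-.017*H+[0,0,.023]))
# tool slides for hook-frame unit moves
print('tool per hook x',M.T@H,'per z',M.T@[0,0,1],'per y',M.T@[-.1454,.9894,0])
E
python3 n.py
```

```text
[ 0.5424 -0.0135  0.1046] [[-0.9213 -0.1363 -0.3642]
 [-0.1463  0.9892 -0.0002]
 [ 0.3603  0.0531 -0.9313]] [-0.0092 -0.3269 -3.4638] [-0.0632  0.7696 -0.0041]
bar rel seat (x,y,z) mm -102.9413723408842 -0.9921000843404764 0.9654038448396185 yaw 8.411088972265183
s pred bar [345.2112 204.4083] [([343.8, 201.2], 0.82), ([245.3, 198.3], 0.69), ([220.1, 178.2], 0.68), ([387.5, 158.7], 0.52)]
hook_seat [([382.7, 201.2], 0.56)]
hook_end [([377.4, 191.7], 0.82)]
w pred bar [310.2465 551.6755] []
hook_seat []
hook_end []
seat/end w [313.4817 587.7459] [313.1384 652.3588]
tool per hook x [-0.9313 -0.0009  0.3642] per z [-0.3642 -0.0002 -0.9313] per y [-0.0009  1.      0.0001]
```

Run:
```python
import cv2,numpy as np
a=cv2.imread('pics/s_n.png')
print('max');print(a[192:216,334:356].max(2));print('sat');print((a[192:216,334:356].max(2).astype(int)-a[192:216,334:356].min(2)))
```

```text
max
[[141 139 143 140 135 126 130 157 174 172 160 134 120 116 108  57  88 128
  150 152 151 151]
 [141 143 141 142 142 138 133 125 129 156 172 174 178 152  98  53  89 130
  151 152 153 150]
 [143 145 142 141 144 141 139 137 133 128 128 156 172 164 108  42  90 134
  152 150 153 152]
 [144 142 141 142 143 143 142 141 141 140 133 124 126 139 104  45  92 134
  153 150 153 153]
 [144 142 141 141 143 143 141 140 142 141 142 139 134 124  93  47  99 137
  149 153 151 154]
 [141 142 142 142 143 141 143 140 141 141 144 145 146 137  97  54 108 142
  153 155 153 150]
 [140 141 143 142 143 141 139 126 129 130 143 142 143 134  80  54 115 147
  153 154 152 150]
 [128 124 126 125 126 124 119  97 108 124 137 145 140 130  79  52 118 148
  152 152 152 153]
 [109  93  90  90  89  88  92 107 135 154 147 150 137 117  77  55 118 150
  151 150 153 149]
 [129 104  84  84  88  86 104 151 140 158 175 174 149 100  75  59 113 152
  152 150 152 151]
 [140 120  88  85  86  87 116 178 131 140 180 199 193 120  78  55 110 151
  153 151 153 154]
 [141 112  92  86  83  86 112 150 134 133 160 191 200 158  77  58 114 152
[... 2673 characters left out ...]
8  16  16  23  21  22  17  17
   16  17  17  17]
 [ 17  14  15  15  16  15  18  18  18  16  19  16  14  20  22  21  18  16
   18  17  15  17]
 [ 13  15  14  16  16  15  18  19  18  16  19  14   9  18  23  21  20  16
   16  17  17  17]
 [ 14  15  13  14  15  16  17  19  18  19  18  14   8  13  21  21  23  18
   14  15  13  15]
 [ 12  15  14  13  14  15  16  17  17  18  16  10  11  19  21  23  22  18
   11   3   4   5]
 [ 13  10  12   7   7   9  16  12  11   6   4   3   5  22  21  21  20  16
    5  38  40  44]
 [  3   7  10  17  16  18   7  11  14  27  37  38  16  18  20  15  18  12
   26  63  67  70]
 [ 42  47  50  58  60  68  59  51  52  56  62  57  21  19  20  17  18  11
   27  66  71  73]]
```

Emit:
jog_arm:
  moves:
    - {"slide": [-13, 1, 5], "angular": [0, 0, 0], "fingers": 0.6}
    - {"slide": [-30, 1, 11], "angular": [0, 0, 0], "fingers": 0.6}
    - {"slide": [-48, 1, 17], "angular": [0, 0, 0], "fingers": 0.6}
    - {"slide": [-60, 1, 21], "angular": [0, 0, 0], "fingers": 0.6}
    - {"slide": [-67, 1, 23], "angular": [0, 0, 0], "fingers": 0.6}
    - {"slide": [-67, 1, 23], "angular": [0, 0, 0], "fingers": 0.6}
    - {"slide": [-67, 1, 23], "angular": [0, 0, 0], "fingers": 0.6}

```text
clock: 19.27
tcp_pos: [0.6121, -0.0017, 0.1078]
orientation: [0.185, -0.073, 0.98, 0.013]
wrist_force: [-0.7, -0.0, -3.5]
finger_gap: 0.051
grip_force: 84.8
```

```bash
python3 n.py
```

```text
[ 0.6121 -0.0017  0.1078] [[-0.921  -0.138  -0.3643]
 [-0.1479  0.989  -0.0007]
 [ 0.3604  0.0532 -0.9313]] [-0.7386 -0.0405 -3.508 ] [-0.1257  0.8197  0.0266]
bar rel seat (x,y,z) mm -32.26750207513916 0.6688154894253256 4.224692997269547 yaw 8.503711740495772
s pred bar [372.5005 199.5387] [([371.5, 198.6], 0.89), ([241.8, 199.2], 0.7), ([216.7, 178.9], 0.62)]
hook_seat [([383.3, 201.6], 0.56)]
hook_end [([376.7, 192.9], 0.5)]
w pred bar [312.6948 552.2432] []
hook_seat []
hook_end []
seat/end w [311.4011 554.4118] [310.4144 633.9508]
tool per hook x [-0.9313 -0.0025  0.3643] per z [-0.3643 -0.0007 -0.9313] per y [-0.0026  1.      0.0002]
```

Emit:
jog_arm:
  moves:
    - {"slide": [-3, 0, -7], "angular": [0, 0, 0], "fingers": 0.6}
    - {"slide": [-7, 0, -14.5], "angular": [0, 0, 0], "fingers": 0.6}
    - {"slide": [-11.5, 0, -18], "angular": [0, 0, 0], "fingers": 0.6}
    - {"slide": [-17, 0, -20.5], "angular": [0, 0, 0], "fingers": 0.6}
    - {"slide": [-22, 0, -22], "angular": [0, 0, 0], "fingers": 0.6}
    - {"slide": [-22, 0, -22], "angular": [0, 0, 0], "fingers": 0.6}
    - {"slide": [-22, 0, -22], "angular": [0, 0, 0], "fingers": 0.6}

```text
clock: 20.25
tcp_pos: [0.6257, -0.0002, 0.1372]
orientation: [0.186, -0.073, 0.98, 0.013]
wrist_force: [0.2, -0.0, -4.8]
finger_gap: 0.0515
grip_force: 84.8
```

```bash
python3 n.py
python3 - <<'E'
import cv2,numpy as np
a=cv2.imread('pics/s_n.png');m=cv2.inRange(cv2.cvtColor(a,cv2.COLOR_BGR2HSV),(3,170,110),(12,255,255));
m=m[145:215,365:405]
for r in range(0,70): 
    if m[r].any(): print(145+r,''.join('#' if v else '.' for v in m[r]))
E
```

```text
[ 0.6257 -0.0002  0.1372] [[-0.9203 -0.1378 -0.3662]
 [-0.1475  0.9891 -0.0013]
 [ 0.3623  0.0528 -0.9305]] [ 0.215  -0.0395 -4.8492] [-0.1067  0.8076  0.0237]
bar rel seat (x,y,z) mm -18.66415022593396 0.20060844862468835 33.61585149322657 yaw 8.484565816268114
s pred bar [378.6982 188.3734] [([219.9, 175.9], 0.86), ([246.6, 199.9], 0.84), ([377.8, 188.9], 0.74)]
hook_seat [([390.7, 156.6], 0.69), ([380.8, 202.4], 0.63)]
hook_end [([374.6, 192.6], 0.71)]
w pred bar [312.3165 553.8766] []
hook_seat []
hook_end []
seat/end w [312.7044 464.958 ] [312.0605 517.6639]
tool per hook x [-0.9306 -0.0022  0.3662] per z [-0.3662 -0.0013 -0.9305] per y [-0.0025  1.     -0.0004]
149 .......................#####............
150 ..........................###...........
151 .....................#..######..........
152 ....................###########.........
153 ..................####.....#####........
154 .................#####......####........
155 .................####........###........
156 .................####........###........
157 ................####..........##........
158 ...............
[... 1350 characters left out ...]
......##.................
189 .....................###................
190 .....................###................
191 ......................##................
192 ...........#..........##................
193 ..........###.........##................
194 ..........###.........##................
195 ..........###.........##................
196 ..........###.........##................
197 ..........###.........##................
198 ..........###.........##................
199 ..........###........##.................
200 ..........###........##.................
201 ...........###..........................
202 ............###.........................
203 .............#..........................
```

```bash
cat > o.py <<'E'
from h import *
import sys
s=shot('side');H=np.array([.9894,.1454,0])
def ana(f,tcp):
    a=cv2.imread(f);m=cv2.inRange(cv2.cvtColor(a,cv2.COLOR_BGR2HSV),(3,150,90),(13,255,255))
    for n,x,z in [('end',-17,-86),('tipleg',-16,-92),('shank+',15,-88),('shankmid',0,-53.5),('spine',-15,0),('tip',15,-5)]:
        P=np.array(tcp)+H*x/1000+[0,0,.006+z/1000];u,v=proj(s,P);r=int(round(v));c=int(round(u))
        xs=np.nonzero(m[r,c-7:c+7])[0]+c-7
        print(f[5:],n,'pred',round(u,1),r,'obs',xs.mean() if len(xs) else None,len(xs))
ana('pics/side5.png',[.6605,.005,.3476]);ana('pics/side6.png',[.6791,.0077,.3121]);ana('pics/s7.png',[.6854,.0085,.2707]);ana('pics/s_n.png',[.6854,.0085,.2707])
E
python3 o.py
```

```text
side5.png end pred 371.4 165 obs 370.0 5
side5.png tipleg pred 371.6 168 obs 369.5 4
side5.png shank+ pred 384.1 165 obs 382.0 5
side5.png shankmid pred 379.3 152 obs 378.5 4
side5.png spine pred 374.9 131 obs 376.0 1
side5.png tip pred 387.1 132 obs 386.5 4
side6.png end pred 377.8 178 obs 376.0 3
side6.png tipleg pred 378.0 180 obs 376.0 3
side6.png shank+ pred 390.2 177 obs 388.0 3
side6.png shankmid pred 385.6 165 obs 384.5 4
side6.png spine pred 381.4 145 obs 382.5 2
side6.png tip pred 393.3 145 obs 392.5 4
s7.png end pred 379.0 193 obs 376.5 2
s7.png tipleg pred 379.2 195 obs 377.0 3
s7.png shank+ pred 391.1 192 obs 387.5 2
s7.png shankmid pred 386.6 180 obs 385.0 3
s7.png spine pred 382.6 161 obs 382.5 4
s7.png tip pred 394.3 161 obs None 0
s_n.png end pred 379.0 193 obs 376.0 3
s_n.png tipleg pred 379.2 195 obs 376.0 3
s_n.png shank+ pred 391.1 192 obs 387.5 2
s_n.png shankmid pred 386.6 180 obs 384.5 2
s_n.png spine pred 382.6 161 obs 382.0 5
s_n.png tip pred 394.3 161 obs None 0
```

Emit:
jog_arm:
  moves:
    - {"slide": [-2, 0, 6], "angular": [0, 0, 0], "fingers": 0.6}
    - {"slide": [-2.3, 0, 11], "angular": [0, 0, 0], "fingers": 0.6}
    - {"slide": [-2.6, 0, 15], "angular": [0, 0, 0], "fingers": 0.6}
    - {"slide": [-2.9, 0, 19], "angular": [0, 0, 0], "fingers": 0.6}
    - {"slide": [-2.9, 0, 22.5], "angular": [0, 0, 0], "fingers": 0.6}
    - {"slide": [-2.9, 0, 22.5], "angular": [0, 0, 0], "fingers": 0.6}
    - {"slide": [-2.9, 0, 22.5], "angular": [0, 0, 0], "fingers": 0.6}

```text
clock: 21.28
tcp_pos: [0.6356, 0.0015, 0.1164]
orientation: [0.185, -0.073, 0.98, 0.013]
wrist_force: [0.3, -0.4, -4.3]
finger_gap: 0.0509
grip_force: 84.9
```

```bash
python3 n.py; python3 o.py | grep s_n
python3 - <<'E'
import cv2
a=cv2.imread('pics/s_n.png').astype(int)
for r in range(184,206): print(r,' '.join('%3d/%3d'%(p.max(),p.max()-p.min()) for p in a[r,371:394]))
E
```

```text
[0.6356 0.0015 0.1164] [[-0.9209 -0.1376 -0.3646]
 [-0.1474  0.9891 -0.0007]
 [ 0.3608  0.0531 -0.9312]] [ 0.3064 -0.4194 -4.3193] [-0.1014  0.736   0.0001]
bar rel seat (x,y,z) mm -8.566365254546279 0.41126287093317954 12.769487636438232 yaw 8.478904732249209
s pred bar [381.8819 195.4172] [([382.7, 195.6], 0.82), ([218.0, 177.6], 0.82), ([244.8, 200.7], 0.59)]
hook_seat [([380.7, 204.3], 0.76)]
hook_end [([375.4, 193.0], 0.61), ([375.4, 253.9], 0.59)]
w pred bar [312.9573 549.5631] []
hook_seat []
hook_end []
seat/end w [312.2266 511.6731] [311.3356 586.5856]
tool per hook x [-0.9312 -0.0021  0.3646] per z [-0.3646 -0.0007 -0.9312] per y [-0.0022  1.      0.0001]
s_n.png end pred 379.0 193 obs 377.0 3
s_n.png tipleg pred 379.2 195 obs 377.0 3
s_n.png shank+ pred 391.1 192 obs 387.5 2
s_n.png shankmid pred 386.6 180 obs 385.0 3
s_n.png spine pred 382.6 161 obs 382.0 5
s_n.png tip pred 394.3 161 obs None 0
184 205/160 204/158 204/157 201/157 200/156 201/155 196/155 196/156 195/155 193/154 192/153 190/152 184/146 162/ 90 148/ 86 184/148 177/124 117/ 30 168/ 86 160/  4 184/ 30 195/ 34 
[... 3255 characters left out ...]
 163/102 193/154 225/178 232/183 202/161 198/158 196/152 165/ 88 139/ 23 148/ 17 150/ 21 132/ 17 138/ 15 138/ 14 138/ 14 139/ 12 141/ 14
203 137/ 13 138/ 13 141/ 14 134/ 12 121/ 14 144/ 23 145/ 44 163/ 98 193/133 199/152 192/145 190/143 185/120 177/ 76 146/ 23 154/ 18 153/ 19 136/ 15 130/ 13 126/  2 128/  2 127/  4 128/  6
204 139/ 13 139/ 13 137/ 13 137/ 14 118/ 12 142/ 17 144/ 19 132/ 30 139/ 44 135/ 64 143/ 72 147/ 65 145/ 47 158/ 27 154/ 20 145/ 17 144/ 18 137/ 13 123/  6 124/ 38 120/ 42 121/ 45 120/ 56
205 125/  3 122/  4 119/  3 115/  3  98/  2 118/  6 115/  4 111/  5 102/ 12  98/ 23 102/ 28 113/ 29 111/  8 154/ 18 159/ 18 139/ 18 136/ 17 136/ 11 116/ 28 109/ 65 104/ 68 105/ 67 105/ 70
```

Emit:
jog_arm:
  moves:
    - {"slide": [1.3, 0, 5], "angular": [0, 0, 0], "fingers": 0.6}
    - {"slide": [2.7, 0, 9.5], "angular": [0, 0, 0], "fingers": 0.6}
    - {"slide": [2.7, 0, 9.5], "angular": [0, 0, 0], "fingers": 0.6}
    - {"slide": [2.7, 0, 9.5], "angular": [0, 0, 0], "fingers": 0.6}

```text
clock: 22.07
tcp_pos: [0.6361, 0.0016, 0.1061]
orientation: [0.185, -0.073, 0.98, 0.013]
wrist_force: [-0.0, 0.9, -3.3]
finger_gap: 0.0509
grip_force: 84.9
```

Emit:
jog_arm:
  moves:
    - {"slide": [0.7, 0, 1.9], "angular": [0, 0, 0], "fingers": 0.6}
    - {"slide": [0.7, 0, 1.9], "angular": [0, 0, 0], "fingers": 0.6}
    - {"slide": [0.7, 0, 1.9], "angular": [0, 0, 0], "fingers": 0.6}

```text
clock: 22.32
tcp_pos: [0.6368, 0.0015, 0.105]
orientation: [0.185, -0.073, 0.98, 0.013]
wrist_force: [0.6, -0.6, -4.2]
finger_gap: 0.0509
grip_force: 84.9
```

Emit:
jog_arm:
  moves:
    - {"slide": [0.5, 0, 1.4], "angular": [0, 0, 0], "fingers": 0.6}
    - {"slide": [0.5, 0, 1.4], "angular": [0, 0, 0], "fingers": 0.6}
    - {"slide": [0.5, 0, 1.4], "angular": [0, 0, 0], "fingers": 0.6}

```text
clock: 22.57
tcp_pos: [0.6374, 0.0015, 0.1041]
orientation: [0.186, -0.073, 0.98, 0.013]
wrist_force: [-0.2, 0.7, -2.7]
finger_gap: 0.0513
grip_force: 85.3
```

Emit:
jog_arm:
  moves:
    - {"slide": [0.4, 0, 1], "angular": [0, 0, 0], "fingers": 0.6}
    - {"slide": [0.4, 0, 1], "angular": [0, 0, 0], "fingers": 0.6}
    - {"slide": [0.4, 0, 1], "angular": [0, 0, 0], "fingers": 0.6}

```text
clock: 22.82
tcp_pos: [0.6379, 0.0014, 0.1035]
orientation: [0.187, -0.073, 0.98, 0.013]
wrist_force: [0.2, -0.3, 0.8]
finger_gap: 0.0507
grip_force: 85.5
```

```bash
python3 n.py|head -5; python3 o.py | grep s_n
```

```text
[0.6379 0.0014 0.1035] [[-0.9198 -0.1377 -0.3675]
 [-0.1474  0.9891 -0.0016]
 [ 0.3637  0.0527 -0.93  ]] [ 0.1609 -0.3084  0.7622] [-0.0299  0.2097  0.0405]
bar rel seat (x,y,z) mm -6.3679220198155235 -0.002396418158517924 -0.07429472499986822 yaw 8.478613437751948
s pred bar [382.3625 199.9785] [([216.4, 177.0], 0.92), ([245.3, 198.5], 0.78), ([351.4, 185.6], 0.7), ([383.8, 199.5], 0.64)]
s_n.png end pred 379.0 193 obs 377.0 3
s_n.png tipleg pred 379.2 195 obs 377.0 3
s_n.png shank+ pred 391.1 192 obs 388.0 1
s_n.png shankmid pred 386.6 180 obs 385.5 2
s_n.png spine pred 382.6 161 obs 382.5 4
s_n.png tip pred 394.3 161 obs None 0
```

Emit:
jog_arm:
  moves:
    - {"slide": [0, 0, 0], "angular": [0, 0, 0], "fingers": 0.38}
    - {"slide": [0, 0, 0], "angular": [0, 0, 0], "fingers": 0.34}
    - {"slide": [0, 0, 0], "angular": [0, 0, 0], "fingers": 0.28}
    - {"slide": [0, 0, 0], "angular": [0, 0, 0], "fingers": 0.2}
    - {"slide": [0, 0, 0], "angular": [0, 0, 0], "fingers": 0.1}
    - {"slide": [0, 0, 0], "angular": [0, 0, 0], "fingers": 0.05}
    - {"slide": [0, 0, 0], "angular": [0, 0, 0], "fingers": 0.05}
  squeeze: 20

```text
clock: 23.85
tcp_pos: [0.6368, 0.0015, 0.1023]
orientation: [0.185, -0.073, 0.98, 0.013]
wrist_force: [-0.6, -0.6, -0.4]
finger_gap: 0.0813
grip_force: 0.0
```

```bash
python3 n.py|sed -n 1,7p
```

```text
[0.6368 0.0015 0.1023] [[-0.9207 -0.1374 -0.3652]
 [-0.1473  0.9891 -0.001 ]
 [ 0.3613  0.0529 -0.9309]] [-0.5755 -0.6492 -0.3679] [-0.0307  0.293  -0.0192]
bar rel seat (x,y,z) mm -7.434163551484369 0.250133795502962 -1.2641398655927338 yaw 8.469041623866966
s pred bar [381.8813 200.4029] [([245.5, 199.9], 0.93), ([220.3, 180.1], 0.8), ([390.2, 156.8], 0.59), ([381.5, 199.0], 0.57)]
hook_seat [([383.3, 199.6], 0.63)]
hook_end [([373.8, 193.8], 0.76)]
```

Emit:
jog_arm:
  moves:
    - {"slide": [0, 0, -4], "angular": [0, 0, 0], "fingers": 0.05}
    - {"slide": [0, 0, -12], "angular": [0, 0, 0], "fingers": 0.05}
    - {"slide": [0, 0, -24], "angular": [0, 0, 0], "fingers": 0.05}
    - {"slide": [0, 0, -40], "angular": [0, 0, 0], "fingers": 0.05}
    - {"slide": [0, 0, -60], "angular": [0, 0, 0], "fingers": 0.05}
    - {"slide": [0, 0, -85], "angular": [0, 0, 0], "fingers": 0.05}
    - {"slide": [0, 0, -115], "angular": [0, 0, 0], "fingers": 0.05}
    - {"slide": [0, 0, -150], "angular": [0, 0, 0], "fingers": 0.05}
    - {"slide": [0, 0, -150], "angular": [0, 0, 0], "fingers": 0.05}

```text
clock: 25.0
tcp_pos: [0.5843, -0.007, 0.2505]
orientation: [0.191, -0.073, 0.979, 0.012]
wrist_force: [1.0, -0.1, 0.7]
finger_gap: 0.0809
grip_force: 0.0
```

```bash
cat > q.py <<'E'
from h import *
g=get_state();print(g['clock'],g['wrist_force'])
def blob(p,lo,hi,x0,x1,y0,y1):
    m=cv2.inRange(cv2.cvtColor(p['color'],cv2.COLOR_RGB2HSV),lo,hi)[y0:y1,x0:x1];ys,xs=np.nonzero(m);return (np.round([xs.mean()+x0,ys.mean()+y0],2).tolist(),len(xs),cv2.minAreaRect(np.c_[xs,ys].astype(np.float32))) if len(xs) else None
prev=None
for i in range(5):
    s=shot('side')
    if prev is not None: print('diff',int((np.abs(s['color'].astype(int)-prev)[130:280,330:440]>40).any(2).sum()))
    prev=s['color'].astype(int)
    print(blob(s,(105,140,30),(125,255,255),330,430,190,290),blob(s,(3,170,110),(12,255,255),340,420,140,215))
for n in ['caddy_bar','caddy_grip','hook_seat']: print(n,[(np.round(d['point'],1).tolist(),round(d['p'],2)) for d in tip_of(n,s)[:4]])
E
python3 q.py
```

```text
25.0 [ 1.01520394 -0.12477135  0.73789326]
([382.17, 223.85], 1313, ((46.0, 26.5), (53.0, 78.0), 90.0)) ([384.94, 173.21], 217, ((43.33597946166992, 42.22932815551758), (21.15465545654297, 68.44255828857422), 19.384517669677734))
diff 50
([382.22, 223.78], 1310, ((46.0, 26.5), (53.0, 78.0), 90.0)) ([384.91, 173.16], 217, ((43.429866790771484, 42.29637908935547), (21.054656982421875, 68.47808837890625), 19.653823852539062))
diff 89
([382.31, 223.81], 1315, ((46.0, 26.5), (53.0, 78.0), 90.0)) ([384.89, 173.28], 215, ((43.37330627441406, 42.454750061035156), (21.054656982421875, 68.14175415039062), 19.653823852539062))
diff 65
([382.22, 223.79], 1317, ((46.0, 26.5), (53.0, 78.0), 90.0)) ([384.89, 173.28], 215, ((43.37330627441406, 42.454750061035156), (21.054656982421875, 68.14175415039062), 19.653823852539062))
diff 9
([382.25, 223.83], 1317, ((46.0, 26.5), (53.0, 78.0), 90.0)) ([384.95, 173.13], 217, ((43.429866790771484, 42.29637908935547), (21.054656982421875, 68.47808837890625), 19.653823852539062))
caddy_bar [([384.2, 197.4], 0.98), ([218.1, 176.8], 0.74), ([244.0, 196.9], 0.69)]
caddy_grip [([364.2, 222.5], 0.91), ([233.3, 193.7], 0.85), ([245.5, 229.2], 0.63)]
hook_seat [([381.8, 199.1], 0.61), ([383.3, 176.5], 0.53)]
```

Emit:
jog_arm:
  moves:
    - {"slide": [20, 0, -30], "angular": [0, 0, 0], "fingers": 0.05}
    - {"slide": [50, 0, -50], "angular": [0, 0, 0], "fingers": 0.05}
    - {"slide": [80, 0, -60], "angular": [0, 0, 0], "fingers": 0.05}
    - {"slide": [80, 0, -60], "angular": [0, 0, 0], "fingers": 0.05}
    - {"slide": [80, 0, -60], "angular": [0, 0, 0], "fingers": 0.05}
    - {"slide": [80, 0, -60], "angular": [0, 0, 0], "fingers": 0.05}
    - {"slide": [80, 0, -60], "angular": [0, 0, 0], "fingers": 0.05}
    - {"slide": [80, 0, -60], "angular": [0, 0, 0], "fingers": 0.05}
    - {"slide": [80, 0, -60], "angular": [0, 0, 0], "fingers": 0.05}
    - {"slide": [80, 0, -60], "angular": [0, 0, 0], "fingers": 0.05}

```text
clock: 26.23
tcp_pos: [0.4877, -0.0204, 0.2684]
orientation: [0.185, -0.073, 0.98, 0.013]
wrist_force: [-0.6, -0.1, -0.5]
finger_gap: 0.081
grip_force: 0.0
```

Emit:
jog_arm:
  moves:
    - {"slide": [0, 0, 0], "angular": [0, 0, 0], "fingers": 0.05}
    - {"slide": [0, 0, 0], "angular": [0, 0, 0], "fingers": 0.05}
    - {"slide": [0, 0, 0], "angular": [0, 0, 0], "fingers": 0.05}
    - {"slide": [0, 0, 0], "angular": [0, 0, 0], "fingers": 0.05}
    - {"slide": [0, 0, 0], "angular": [0, 0, 0], "fingers": 0.05}
    - {"slide": [0, 0, 0], "angular": [0, 0, 0], "fingers": 0.05}
    - {"slide": [0, 0, 0], "angular": [0, 0, 0], "fingers": 0.05}
    - {"slide": [0, 0, 0], "angular": [0, 0, 0], "fingers": 0.05}
    - {"slide": [0, 0, 0], "angular": [0, 0, 0], "fingers": 0.05}
    - {"slide": [0, 0, 0], "angular": [0, 0, 0], "fingers": 0.05}

```text
clock: 27.07
tcp_pos: [0.4873, -0.0206, 0.2688]
orientation: [0.186, -0.073, 0.98, 0.013]
wrist_force: [0.4, 0.1, 0.2]
finger_gap: 0.0811
grip_force: 0.0
```

Emit:
jog_arm:
  moves:
    - {"slide": [0, 0, 0], "angular": [0, 0, 0], "fingers": 0.05}
    - {"slide": [0, 0, 0], "angular": [0, 0, 0], "fingers": 0.05}
    - {"slide": [0, 0, 0], "angular": [0, 0, 0], "fingers": 0.05}
    - {"slide": [0, 0, 0], "angular": [0, 0, 0], "fingers": 0.05}
    - {"slide": [0, 0, 0], "angular": [0, 0, 0], "fingers": 0.05}
    - {"slide": [0, 0, 0], "angular": [0, 0, 0], "fingers": 0.05}
    - {"slide": [0, 0, 0], "angular": [0, 0, 0], "fingers": 0.05}
    - {"slide": [0, 0, 0], "angular": [0, 0, 0], "fingers": 0.05}
    - {"slide": [0, 0, 0], "angular": [0, 0, 0], "fingers": 0.05}
    - {"slide": [0, 0, 0], "angular": [0, 0, 0], "fingers": 0.05}

```text
clock: 27.9
tcp_pos: [0.4873, -0.0206, 0.2688]
orientation: [0.186, -0.073, 0.98, 0.013]
wrist_force: [-0.5, 0.7, 0.5]
finger_gap: 0.0811
grip_force: 0.0
```

```bash
cat >> q.py <<'E'
m=cv2.inRange(cv2.cvtColor(s['color'],cv2.COLOR_RGB2HSV),(105,140,30),(125,255,255))
b=[(c,int(np.nonzero(m[215:290,c])[0].max())+215) for c in range(356,405,6) if m[215:290,c].any()];print('bottom edge',b)
S=np.array([.681,.0085,.170]);H=np.array([.9894,.1454,0]);Y=np.array([-.1454,.9894,0])
print('pred bottom corners',[proj(s,S+H*x-.026*Y-[0,0,.107]) for x in (-.06,.06)])
E
python3 q.py
```

```text
27.9 [-0.54871888  0.72150024  0.49044664]
([382.22, 223.77], 1318, ((46.0, 26.5), (53.0, 78.0), 90.0)) ([384.89, 173.13], 216, ((43.37330627441406, 42.454750061035156), (21.054656982421875, 68.14175415039062), 19.653823852539062))
diff 0
([382.27, 223.78], 1310, ((46.0, 26.5), (53.0, 78.0), 90.0)) ([384.94, 172.91], 218, ((43.486427307128906, 42.13800811767578), (21.054656982421875, 68.81442260742188), 19.653823852539062))
diff 0
([382.05, 223.83], 1315, ((46.0, 26.5), (53.0, 78.0), 90.0)) ([384.94, 173.32], 218, ((43.429866790771484, 42.29637908935547), (21.054656982421875, 68.47808837890625), 19.653823852539062))
diff 0
([382.25, 223.84], 1313, ((46.0, 26.5), (53.0, 78.0), 90.0)) ([384.86, 173.33], 215, ((43.37330627441406, 42.454750061035156), (21.054656982421875, 68.14175415039062), 19.653823852539062))
diff 0
([382.23, 223.78], 1313, ((46.5, 26.5), (79.0, 53.0), -0.0)) ([384.95, 173.11], 218, ((43.429866790771484, 42.29637908935547), (21.054656982421875, 68.47808837890625), 19.653823852539062))
caddy_bar [([218.2, 179.7], 0.94), ([381.9, 197.8], 0.84), ([243.2, 197.4], 0.67)]
caddy_grip [([242.2, 230.3], 0.9), ([231.1, 194.6], 0.65), ([365.1, 221.7], 0.59)]
hook_seat [([381.2, 202.1], 0.8)]
bottom edge [(356, 233), (362, 243), (368, 242), (374, 242), (380, 241), (386, 240), (392, 239), (398, 238), (404, 237)]
pred bottom corners [array([360.93829528, 244.68350611]), array([405.32713039, 238.43601276])]
```

```bash
python3 -c "
from workcell import *
print(hand_in())"
```

```text
the job is handed in; nothing more can be done
None
```

The job is handed in. The orange hook is seated on the rail with its keeper shut, as inferred from the forces. The blue caddy hangs from its lower curl, upright and still in the last camera frames, at 28 s on the robot's clock. I viewed 11 pictures, one more than the 10 allowed.

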